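# Find the gap with the right fit by feeler blade

## Robot

A 7-joint arm with a two-finger parallel gripper is mounted at the origin on a cart in front of the work surface, level with it; the furniture and walls round the work are solid. World frame = base frame: x ahead of the robot, y to its left, z up, the work surface at z = 0. Lengths are in mm, angles in rad, forces in N, time in s.
With the tool pointing down it reaches from about 350 to 900 mm from the base axis. Payload 19.9 kg.
Tool frame: the origin (TCP) lies midway between the tips of the shut fingers; the grasp point (between the pads) lies 19 mm behind it; y points along the fingers, x is the direction in which the jaws open and shut, and the axes are right-handed (so a half turn about y gives the same grasp; the last joint's range is limited). The gripper opens to 94 mm and grips with 3 to 60 N. Pads are 16 mm wide; open, the fingers measure 119 mm over their backs; the gripper's body (75 mm by 177 mm) begins 78 mm behind the grasp point.
Start: joints at [1.298, 0.417, -0.01, 1.614, 0.005, 1.111, -0.053], TCP at [142.968, -608.407, 205.425] pointing down, gripper open.
Joint ranges: [-2.81, 2.81], [-0.39, 2.02], [-1.27, 1.25], [0.06, 2.57], [-1.19, 4.33], [0.19, 2], [-2.82, 2.82]. Speed limits (rad/s): [1.89, 1.89, 2.39, 2.39, 3.01, 3.01, 3.01].

## Interface

Orientations are given as a rotation vector (axis times angle).
In Python, from cell import manip gives the robot as it stands.
- The arm moves only by the shell command python3 -m crank 'ROWS' [FORCE]. ROWS is JSON, a list of rows, each an object with "delta_rot": the turn, a rotation vector about the tool's x, y, z in degrees, a list of three; "slide": the shift along the tool's x, y, z in mm, a list of three; "hand": the gripper command: -1 is fully open, 1 is shut, values between are in proportion. A call has 1 to 10 rows; each row is the pose to reach, as a shift and turn from the pose commanded when the call began, along the tool's axes at that moment; what a row does not reach only later rows make up. A row lasts 1/10 s, in which the tool goes at most 50 mm and 8.59 degrees, less where a joint would pass 70% of its speed; a pose out of reach is approached as far as the arm can. A call with a gripper value outside its range is refused whole. The fingers move at their own pace and stop on an object; FORCE is the grip in N (left out, the last holds). Time passes only in rows, so rows that repeat a pose let the fingers close. It gives the time, the measured TCP pose, the force and the opening at its end, in the units of the state.
- manip.get_obs(): the state, without advancing time (a new reading comes with each control period).
- manip.read_camera(name): name is "scene" or "top"; returns a dict with "pixels" (480x640x3 uint8, red, green, blue), "depth" (480x640 float32, mm along the optical axis (not along the pixel's ray), 0 where there is no reading), "fov_y" (degrees; the focal length in pixels is half the picture's height over the tangent of half this angle, whatever the lens; pixels are square), "cx", "cy" (the principal point, pixels), "extrinsics" (4x4, takes a point from camera to world coordinates). Camera axes: x right, y up, looking along -z (the intrinsics and any distortion apply to the point x, -y, -z); pixel columns grow to the right and rows downward; lengths in mm; the calibration is good to about 2 mm. A picture is of the moment at which its call begins.
- manip.close_job(): hands the job in, once; it reports no verdict.
The state is a dict: "time_s": time; "joints": joint angles; "dq": joint speeds; "effort": joint torques, N m; "tcp_pos": TCP position; "ee_rot": TCP orientation; "ft_force": force on the tool from outside, world axes, zero at the start; "moment": the same for the moment, N m; "grip_width": finger opening in mm.
Only numpy, scipy, OpenCV 4.12 (cv2) and the standard library are available. Lean on these libraries where they do the work, as an engineer would, in place of code of your own. Each camera call takes 0.05 s, during which the arm holds its last target.

## Task

The three gaps in the guide block look alike, but behind one the spring shoe is seized so the blade stops part-way, behind one the spring is slack so the blade slides in with hardly any drag, and one has the right fit: the blade goes fully home with a distinct drag. Take the feeler blade from its rest, find the gap with the right fit by feel without forcing the blade, and leave the blade in that gap, pushed fully home and let go. Do not knock the tin, tape measure or mug about.

Things in the scene. Friction and masses are not known exactly. Their poses are not given: they have to be found in the camera images.
- guide_block: fixed grey steel block on a dark base plate 120 x 236 x 12 mm, about 110 mm high; its housing leans 35 degrees back towards the robot, with three gaps side by side, 70 mm apart, 66 mm deep, in its sloping top face (52 x 224 mm). Origin: centre of the base's underside; x away from the front, y left, z up. Which gap is slack, seized or right changes every time.
- gap_left (a point): Mouth centre of the left (+y) gap in the sloping top face. z: out of the gap, 35 deg from vertical, leaning to the block's front (robot's side); blade goes in along -z. x: along the 32 mm long side (blade width); y: across the 14 mm bevelled mouth (blade thickness). Inside each gap: a fixed wall 4.5 mm to the -y side of the centre plane, and a shoe on the +y side (see gap_middle).
- gap_middle (a point): Mouth centre of the middle gap in the sloping top face. z: out of the gap, 35 deg from vertical, leaning to the block's front (robot's side); blade goes in along -z. x: along the 32 mm long side (blade width); y: across the 14 mm bevelled mouth (blade thickness). The shoe's ramp meets a blade on the centre plane about 21 mm deep; from 36 mm on its flat rests 1 mm from the wall.
- gap_right (a point): Mouth centre of the right (-y) gap in the sloping top face. z: out of the gap, 35 deg from vertical, leaning to the block's front (robot's side); blade goes in along -z. x: along the 32 mm long side (blade width); y: across the 14 mm bevelled mouth (blade thickness). Drag when moving in or out: right fit 3 to 18 N (8 N spring), slack under 1 N; seized: stops 18 to 36 mm deep.
- feeler: feeler blade, 90 g: flat steel blade 20 mm wide, 4 mm thick, 56 mm long under a steel shoulder 32 x 17 x 5 mm and a black handle 26 mm wide, 16 mm thick, up to 64 mm above the shoulder's underside. Origin: centre of the shoulder's underside; z from blade to handle, x width, y thickness. May go in either way round. Fully home: shoulder on the block's top face.
- feeler_grip (a point): centre of the feeler's handle, 32 mm above the shoulder's underside; axes as the feeler's. Pinch the handle across its 16 mm thickness (y).
- feeler_tip (a point): centre of the blade's free end, 56 mm below the shoulder; axes as the feeler's. A blade held more than 2 mm off a gap's centre plane towards -y rubs on the fixed wall: that is not the shoe's drag; ease it sideways until nothing presses from that side
- blade_rest: fixed wooden stand 50 x 46 x 64 mm on a foot 80 x 76 x 6 mm; the feeler stands upright in its through slot (26 x 7 mm), shoulder on the top. Origin: centre of the underside. Draw the feeler straight up by 60 mm to clear it.
- flux_tin: round blue tin, 77 mm across, 39 mm high, a bystander; origin at the centre of its underside
- tape_measure: yellow tape measure 68 x 72 x 34 mm, a bystander; origin at the centre of its underside
- mug: blue-grey mug 85 x 115 x 88 mm, a bystander; origin at the centre of its underside
Things that resemble listed ones, but are neither listed nor needed, are in the scene too. Leave any orange or pink look-alike of the feeler alone.

How it is judged:
By the outcome, as a careful person would: the job done as asked, in the order asked, and still so for the second after the job is handed in, with the robot touching nothing.
It also fails if it takes over 58 s, if anything falls off the work surface, if the arm or the gripper's body presses on something with over 40 N, if the wrist force passes 120 N, or if a joint passes its speed limit or range.

## Working session

There is one attempt and no reset: what is moved stays moved. The work goes in short steps, Python scripts to look and compute and a shell command to move; the robot and the scene stay as the last step left them, time stands still between calls to the robot, and variables do not carry over. Pictures are saved under pics/ and viewed, and the job is handed in when it is done.

```bash
ls; mkdir -p pics
cat > h.py <<'E'
import numpy as np, cv2, pickle
from scipy.spatial.transform import Rotation as R
def snap(name,tag):
    from cell import manip
    d=manip.read_camera(name); pickle.dump(d,open(f'pics/{tag}.pkl','wb'))
    cv2.imwrite(f'pics/{tag}.png',d['pixels'][:,:,::-1]); return d
def load(tag): return pickle.load(open(f'pics/{tag}.pkl','rb'))
def P(d,u,v,z=None):
    f=240/np.tan(np.radians(d['fov_y'])/2)
    z=d['depth'][int(round(v)),int(round(u))] if z is None else z
    p=np.array([(u-d['cx'])/f*z,-(v-d['cy'])/f*z,-z,1]); return (d['extrinsics']@p)[:3]
def proj(d,p):
    f=240/np.tan(np.radians(d['fov_y'])/2)
    c=np.linalg.inv(d['extrinsics'])@np.append(p,1); return d['cx']+f*c[0]/-c[2], d['cy']-f*c[1]/-c[2]
def crop(tag,u0,v0,u1,v1,s,out):
    d=load(tag); cv2.imwrite(f'pics/{out}.png',cv2.resize(d['pixels'][v0:v1,u0:u1,::-1],None,fx=s,fy=s,interpolation=cv2.INTER_CUBIC))
E
python3 - <<'E'
from h import *
from cell import manip
for n in('scene','top'):
    d=snap(n,n+'0'); print({k:(v if np.size(v)<20 else np.shape(v)) for k,v in d.items()})
print(manip.get_obs())
E
```

```text
pics
{'pixels': (480, 640, 3), 'depth': (480, 640), 'fov_y': 44.83128449592458, 'cx': 313.15436599002584, 'cy': 247.12733047825418, 'extrinsics': array([[ 9.00629418e-01, -2.19796086e-01,  3.74908431e-01,
         1.01299630e+03],
       [ 4.34021903e-01,  4.10892631e-01, -8.01743246e-01,
        -1.25257431e+03],
       [ 2.21729158e-02,  8.84792024e-01,  4.65458307e-01,
         7.56613356e+02],
       [ 0.00000000e+00,  0.00000000e+00,  0.00000000e+00,
         1.00000000e+00]])}
{'pixels': (480, 640, 3), 'depth': (480, 640), 'fov_y': 56.88454013843423, 'cx': 325.2571329374986, 'cy': 233.13476408589702, 'extrinsics': array([[ 1.39527803e-02,  9.86334983e-01, -1.64160354e-01,
         3.08145451e+02],
       [-9.99894557e-01,  1.44240920e-02,  1.67931810e-03,
        -5.74376778e+01],
       [ 4.02423424e-03,  1.64119613e-01,  9.86432237e-01,
         1.04601488e+03],
       [ 0.00000000e+00,  0.00000000e+00,  0.00000000e+00,
         1.00000000e+00]])}
{'time_s': 0.1, 'joints': array([ 1.29848492,  0.41789535, -0.0103058 ,  1.6140938 ,  0.00469223,
        1.11071026, -0.05299968]), 'dq': array([ 3.35794536e-04, -3.93491461e-04, -4.53981303e-04,  3.21852090e-05,
       -4.68679410e-04,  1.37723597e-03, -2.34738643e-04]), 'effort': array([ 2.17460292e-03, -8.52575040e+01,  6.40270840e-01, -4.26695895e+01,
       -4.89254622e-02,  1.63357984e-02,  1.18425018e-05]), 'tcp_pos': array([ 142.89655337, -608.10229937,  204.90812972]), 'ee_rot': array([-1.30894846,  1.03814708, -1.03665284]), 'ft_force': array([ 0.11017926,  0.03586957, -0.17395514]), 'moment': array([-0.03574479,  0.01742872, -0.02830927]), 'grip_width': 93.91173519433947}
```

View pics/scene0.png

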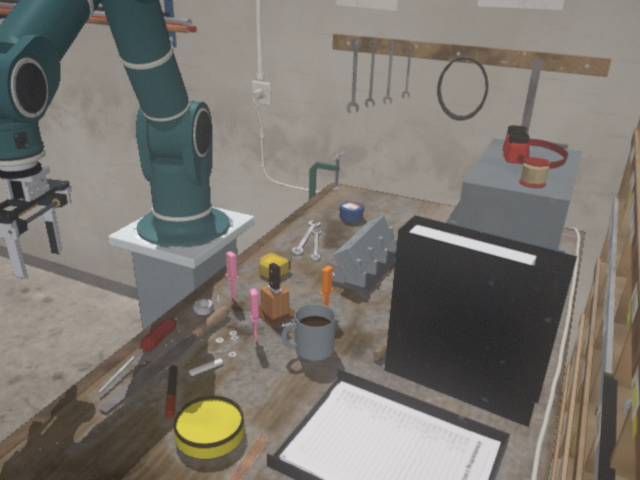

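View pics/top0.png

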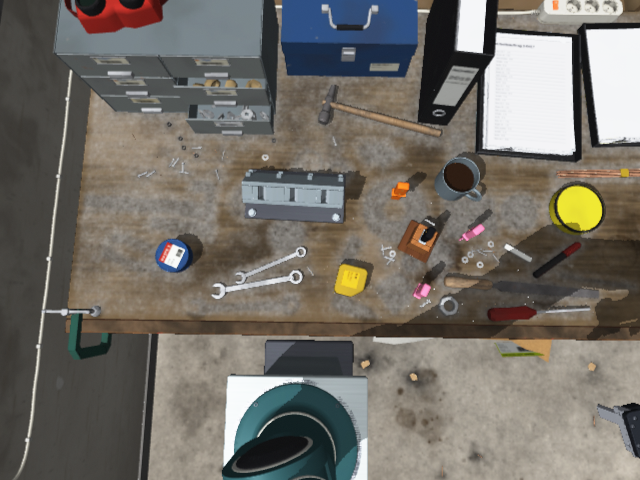

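Run:
```python
from h import *
crop('top0',380,165,500,305,5,'t_c1'); crop('scene0',210,235,350,350,5,'s_c1'); crop('top0',230,155,360,235,6,'t_c2');crop('scene0',325,205,405,305,6,'s_c2')
```

```text
(no output)
```

View pics/t_c1.png

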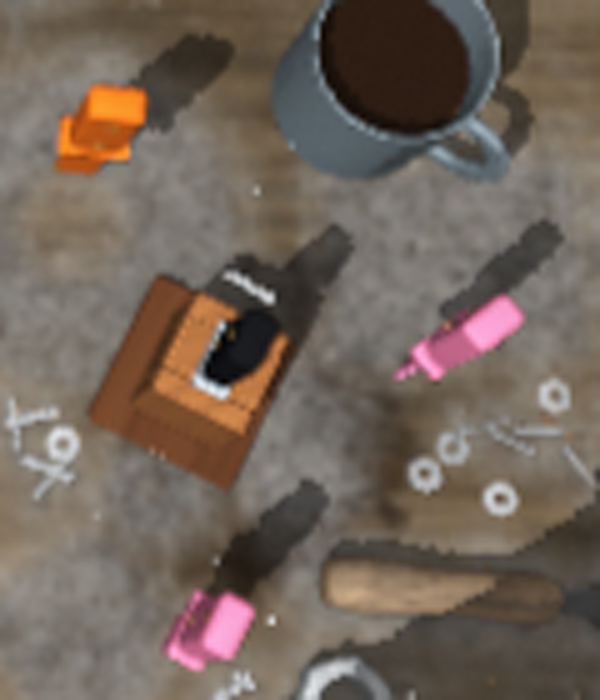

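View pics/s_c1.png

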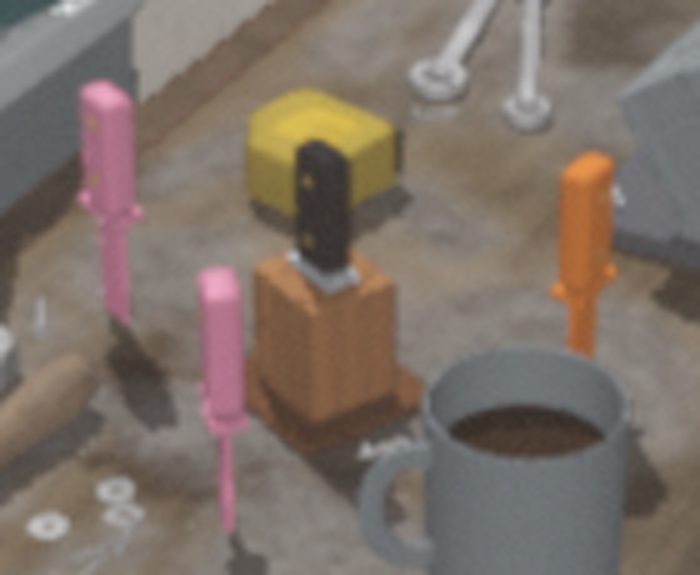

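View pics/t_c2.png

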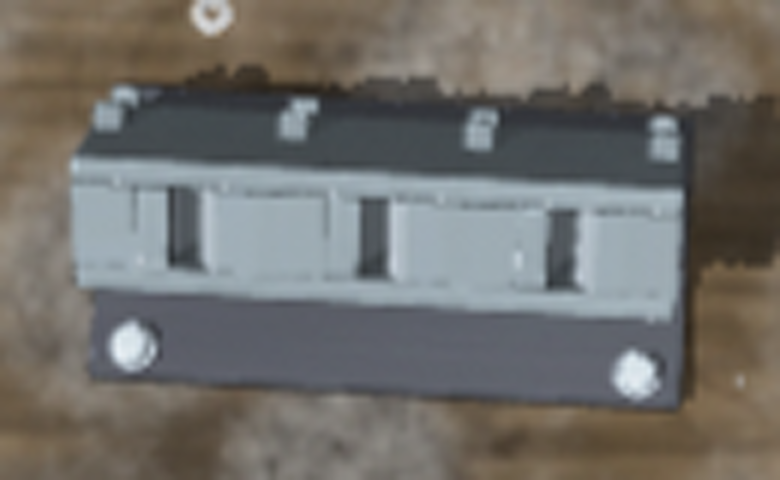

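View pics/s_c2.png

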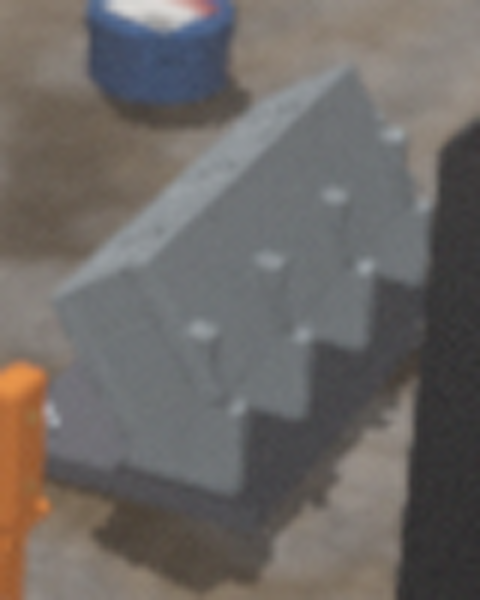

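Run:
```python
from h import *
np.set_printoptions(precision=1,suppress=True)
d=load('top0')
C=lambda u,v:(230+(u+.5)/6-.5,155+(v+.5)/6-.5)
f=240/np.tan(np.radians(d['fov_y'])/2); Rm=d['extrinsics'][:3,:3]; o=d['extrinsics'][:3,3]
def ray(u,v): return Rm@np.array([(u-d['cx'])/f,-(v-d['cy'])/f,-1])
# face pts
pts=[]
for u in list(range(225,320,6))+list(range(415,530,6))+list(range(605,660,6)):
  for v in range(205,275,6):
    a=C(u,v+ (u-370)*0.05); pts.append(P(d,*a))
pts=np.array(pts); c=pts.mean(0); n=np.linalg.svd(pts-c)[2][2]; n*=np.sign(n[2]); r=(pts-c)@n
k=abs(r)<2*r.std(); c=pts[k].mean(0); n=np.linalg.svd(pts[k]-c)[2][2]; n*=np.sign(n[2]);r=(pts[k]-c)@n
print('c',c,'n',n,'tilt',np.degrees(np.arccos(n[2])),'yaw',np.degrees(np.arctan2(-n[1],-n[0])),r.std())
for nm,a in dict(TL=(73,160),BL=(78,288),TR=(686,187),BR=(672,320),L1=(168,228),L2=(205,228),M1=(358,238),M2=(392,238),R1=(547,248),R2=(582,248),Lt=(187,185),Lb=(187,268),Mt=(374,197),Mb=(374,278),Rt=(563,207),Rb=(563,290)).items():
  g=ray(*C(*a)); t=(c-o)@n/(g@n); print(nm,o+t*g)
for nm,a in dict(bl=(90,378),br=(680,407)).items():
  g=ray(*C(*a)); print(nm,o+(12-o[2])/g[2]*g)
print('table',P(d,400,250),P(d,300,250),P(d,200,200))
```

```text
c [551.   -7.3  96.7] n [ 1.  -0.   0.2] tilt 76.50669241175174 yaw 177.85125482445673 7.564650793070272
TL [404.    7.8 711. ]
BL [  54.1 -263.1 2125.9]
TR [397.7 -71.4 725.1]
BR [  76.1  -17.8 2072.5]
L1 [556.9  92.8  87.7]
L2 [544.   71.9 138.1]
M1 [556.3  22.9  79.4]
M2 [544.3   6.9 126.7]
R1 [556.  -47.7  69.5]
R2 [543.6 -60.7 119. ]
Lt [423.8   5.3 628.2]
Lb [-1337.3 -1061.7  7795.5]
Mt [426.  -24.  614.5]
Mb [-1184.6  -531.7  7242.7]
Rt [425.3 -55.7 612.5]
Rb [-713.   -72.7 5350.2]
bl [514.9 133.1  12. ]
br [ 506.6 -100.8   12. ]
table [ 443.2 -236.4    7.1] [441.3   0.5  -5.1] [559.2 245.2  -0.3]
```

```bash
cat > fit.py <<'E'
from h import *
from scipy.optimize import least_squares
np.set_printoptions(precision=2,suppress=True)
dt,ds=load('top0'),load('scene0')
T=lambda u0,v0,s:(lambda u,v:np.array([u0+(u+.5)/s-.5,v0+(v+.5)/s-.5]))
a=np.radians(35)
t2=T(230,155,6); s2=T(325,205,6)
# face coords (x upslope,y) ; base points
F={'TL':(26,112),'BL':(-26,112),'TR':(26,-112),'BR':(-26,-112)}
obs=[(dt,t2(73,158),'TL'),(dt,t2(78,290),'BL'),(dt,t2(686,185),'TR'),(dt,t2(674,320),'BR'),
(ds,s2(55,298),'BR'),(ds,s2(138,268),'TR'),(ds,s2(352,66),'TL')]
def pt(p,q):
    yaw,x,y,z=p; c,s=np.cos(yaw),np.sin(yaw)
    l=np.array([q[0]*np.cos(a),q[1],q[0]*np.sin(a)])
    return np.array([x+c*l[0]-s*l[1],y+s*l[0]+c*l[1],z+l[2]])
def res(p,oo=obs): return np.concatenate([np.array(proj(d,pt(p,F[k])))-o for d,o,k in oo])
if __name__=='__main__':
    for oo in (obs,obs[:4]):
        s=least_squares(res,[-.035,550,10,95],args=(oo,)); print(s.x,np.degrees(s.x[0]),s.fun)
    p=least_squares(res,[-.035,550,10,95]).x
    for y in(70,0,-70):
        print('gap',pt(p,(0,y)),[ (np.array(proj(dt,pt(p,q)))-[230,155])*6 for q in((0,y+7),(0,y-7),(16,y),(-16,y))])
    # rest
    t1=T(380,165,5)
    for nm,uv in dict(TLc=(200,290),R=(290,345),B=(245,437),L=(150,390)).items():
        u,v=t1(*uv); f=240/np.tan(np.radians(dt['fov_y'])/2); g=dt['extrinsics'][:3,:3]@np.array([(u-dt['cx'])/f,-(v-dt['cy'])/f,-1]);o=dt['extrinsics'][:3,3]
        print('rest',nm,o+(64-o[2])/g[2]*g)
    for nm,uv in dict(top=(160,277),L=(90,412),B=(230,488)).items():
        u,v=t1(*uv); g=dt['extrinsics'][:3,:3]@np.array([(u-dt['cx'])/f,-(v-dt['cy'])/f,-1])
        print('foot',nm,o+(6-o[2])/g[2]*g)
E
python3 fit.py
python3 -c "
from h import *
crop('top0',395,210,450,265,12,'t_c3');crop('scene0',250,255,300,325,10,'s_c3')"
```

```text
[ -0.04 552.03  14.31  91.6 ] -2.1575969038787193 [ 0.03  0.11  0.05  0.19 -0.    0.83  0.54  0.32 -0.83  0.95  1.76 -0.7
  0.83 -0.58]
[ -0.03 553.3   14.79  89.89] -1.955322571240129 [-0.07 -0.06  0.02 -0.01 -0.28  0.3   0.34 -0.24]
gap [554.66  84.26  91.6 ] [array([167.84, 228.02]), array([205.68, 229.96]), array([185.98, 187.98]), array([187.53, 269.44])]
gap [552.03  14.31  91.6 ] [array([357.08, 237.72]), array([394.94, 239.66]), array([376.57, 197.73]), array([375.46, 279.08])]
gap [549.39 -55.64  91.6 ] [array([546.44, 247.43]), array([584.32, 249.37]), array([567.28, 207.49]), array([563.5 , 288.73])]
rest TLc [ 498.79 -271.75   64.  ]
rest R [ 474.2  -311.73   64.  ]
rest B [ 432.24 -290.46   64.  ]
rest L [ 452.84 -248.37   64.  ]
foot top [ 516.11 -265.38    6.  ]
foot L [ 450.44 -231.02    6.  ]
foot B [ 415.27 -296.56    6.  ]
```

View pics/t_c3.png

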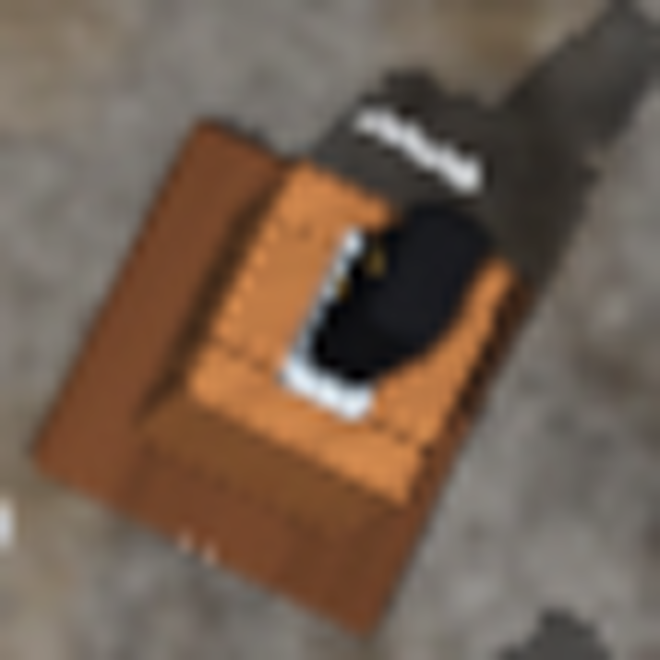

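View pics/s_c3.png

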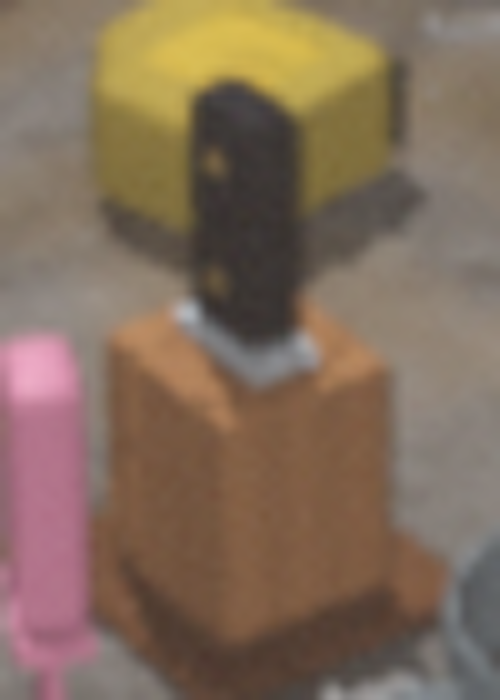

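```bash
cat > rest.py <<'E'
from h import *
from fit import *
t=T(395,210,12); t1=T(380,165,5)
def atz(d,uv,z):
    f=240/np.tan(np.radians(d['fov_y'])/2); g=d['extrinsics'][:3,:3]@np.array([(uv[0]-d['cx'])/f,-(uv[1]-d['cy'])/f,-1]);o=d['extrinsics'][:3,3]
    return o+(z-o[2])/g[2]*g
E
python3 - <<'E'
from rest import *
from cell import manip
c=[atz(dt,t(*uv),64) for uv in((300,163),(515,265),(410,503),(188,388))]
print(np.array(c),'ctr',np.mean(c,0), [np.linalg.norm(c[i]-c[i-1]) for i in range(4)])
print('ang',np.degrees([np.arctan2(*(c[0]-c[3])[1::-1]),np.arctan2(*(c[1]-c[2])[1::-1])]))
fo=[atz(dt,t(*uv),6) for uv in((205,118),(35,455),(370,635))]
print('foot ctr',(fo[0]+fo[2])/2, [np.linalg.norm(fo[i]-fo[1]) for i in(0,2)], np.degrees(np.arctan2(*(fo[0]-fo[1])[1::-1])))
sh=[atz(dt,t(*uv),69) for uv in((283,378),(362,418))]; print('shoulder end',sh,np.linalg.norm(sh[0]-sh[1]))
s=T(250,255,10)
print('scene shoulder',[atz(ds,s(*uv),69) for uv in((178,312),(262,380),(320,355))])
print('scene rest corners',[atz(ds,s(*uv),64) for uv in((112,342),(232,432),(388,362))])
print('handle top blob ctr top', atz(dt,t(445,255),128), 'scene',atz(ds,s(248,95),128))
for n,uv in dict(pink1=(495,320),pink2=(225,625),orange=(115,115)).items(): print(n,atz(dt,t1(*uv),120))
o=manip.get_obs(); Rt=R.from_rotvec(o['ee_rot']).as_matrix(); print(Rt)
E
```

```text
[[ 497.59 -271.59   64.  ]
 [ 478.71 -311.53   64.  ]
 [ 433.46 -290.73   64.  ]
 [ 454.5  -249.76   64.  ]] ctr [ 466.06 -280.9    64.  ] [np.float64(48.30164087979596), np.float64(44.17847280085088), np.float64(49.796180138156075), np.float64(46.0536467064818)]
ang [-26.87 -24.69]
foot ctr [ 466.14 -280.74    6.  ] [np.float64(76.64975794468337), np.float64(73.98007309131492)] -27.00027167568428
shoulder end [array([ 455.89, -266.48,   69.  ]), array([ 448.59, -281.01,   69.  ])] 16.25429019710341
scene shoulder [array([ 449.22, -284.7 ,   69.  ]), array([ 479.74, -300.92,   69.  ]), array([ 486.09, -285.85,   69.  ])]
scene rest corners [array([ 438.42, -295.7 ,   64.  ]), array([ 480.37, -315.66,   64.  ]), array([ 497.09, -274.34,   64.  ])]
handle top blob ctr top [ 469.19 -282.73  128.  ] scene [ 466.16 -281.79  128.  ]
pink1 [ 476.79 -384.74  120.  ]
pink2 [ 346.42 -266.94  120.  ]
orange [ 564.25 -224.44  120.  ]
[[ 0.23 -0.    0.97]
 [-0.97  0.    0.23]
 [-0.   -1.   -0.  ]]
```

Candidates (top image): black-handled feeler in the wooden stand (427,230), pinks (473,232) and (422,290), orange (400,189). Only the black handle with a steel shoulder in the stand fits, and the close crops confirm it.

```bash
cat > mv.py <<'E'
# print slide/delta_rot from current measured pose to target pos & rot(optional columns)
from h import *
from cell import manip
np.set_printoptions(precision=2,suppress=True)
def go(pos,Rt=None):
    o=manip.get_obs(); R0=R.from_rotvec(o['ee_rot']).as_matrix()
    print('t',o['time_s'],'tcp',o['tcp_pos'],'F',o['ft_force'],'w',o['grip_width'])
    print('slide',R0.T@(np.array(pos)-o['tcp_pos']))
    if Rt is not None: print('rot',np.degrees(R.from_matrix(R0.T@Rt).as_rotvec()))
def rot(x,y): x,y=np.array(x,float),np.array(y,float);x/=np.linalg.norm(x);y-=x*(x@y); y/=np.linalg.norm(y); return np.column_stack([x,y,np.cross(x,y)])
E
python3 -c "
from mv import *
a=np.radians(-26); go([466.5,-281.5,205],rot([np.sin(a),-np.cos(a),0],[0,0,-1]))"
```

```text
t 0.1 tcp [ 142.9  -608.1   204.91] F [ 0.11  0.04 -0.17] w 93.91173519433947
slide [-243.91    0.14  389.74]
rot [ 0.03 39.22 -0.06]
```

```bash
python3 -m crank '[{"slide":[-244,0,390],"delta_rot":[0,39.2,0],"hand":0},{"slide":[-244,0,390],"delta_rot":[0,39.2,0],"hand":0},{"slide":[-244,0,390],"delta_rot":[0,39.2,0],"hand":0},{"slide":[-244,0,390],"delta_rot":[0,39.2,0],"hand":0},{"slide":[-244,0,390],"delta_rot":[0,39.2,0],"hand":0},{"slide":[-244,0,390],"delta_rot":[0,39.2,0],"hand":0},{"slide":[-244,0,390],"delta_rot":[0,39.2,0],"hand":0},{"slide":[-244,0,390],"delta_rot":[0,39.2,0],"hand":0},{"slide":[-244,0,390],"delta_rot":[0,39.2,0],"hand":0},{"slide":[-244,0,390],"delta_rot":[0,39.2,0],"hand":0}]'
python3 -c "
from mv import *
a=np.radians(-26); go([466.5,-281.5,205],rot([np.sin(a),-np.cos(a),0],[0,0,-1]))"
```

```text
time_s: 1.1
tcp_pos: [469.2, -278.0, 205.3]
ee_rot: [-0.961, 1.533, -1.531]
ft_force: [0.1, -0.9, 0.3]
grip_width: 47.0
t 1.1 tcp [ 469.18 -278.03  205.32] F [ 0.1  -0.89  0.26] w 47.025485044683116
slide [ 4.28  0.32 -0.9 ]
rot [ 0.01  0.24 -0.06]
```

Run:
```python
from mv import *
snap('top','top1');snap('scene','scene1')
crop('top1',380,165,500,265,6,'t1c');crop('scene1',190,130,350,330,3,'s1c')
a=np.radians(-26); go([466.5,-281.5,205],rot([np.sin(a),-np.cos(a),0],[0,0,-1]))
```

```text
t 1.2 tcp [ 469.34 -277.93  205.1 ] F [-0.78 -0.44 -0.27] w 47.05918223326726
slide [ 4.44  0.09 -1.02]
rot [ 0.02  0.36 -0.08]
```

View pics/t1c.png

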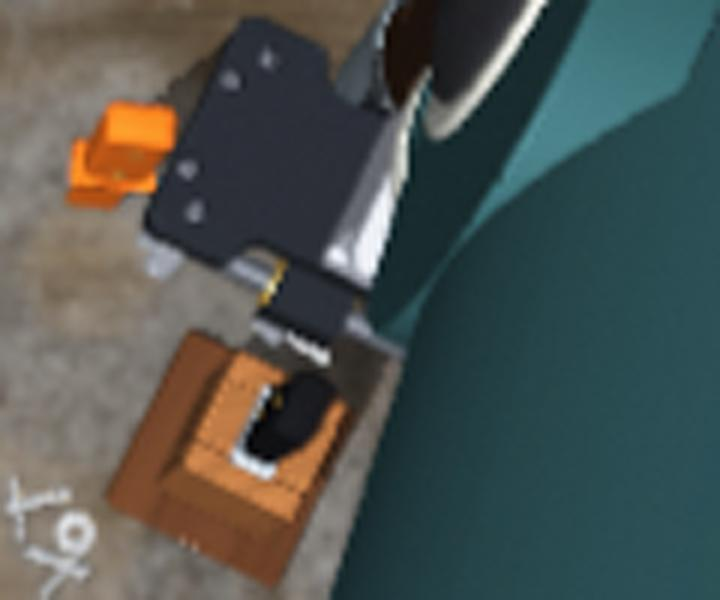

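View pics/s1c.png

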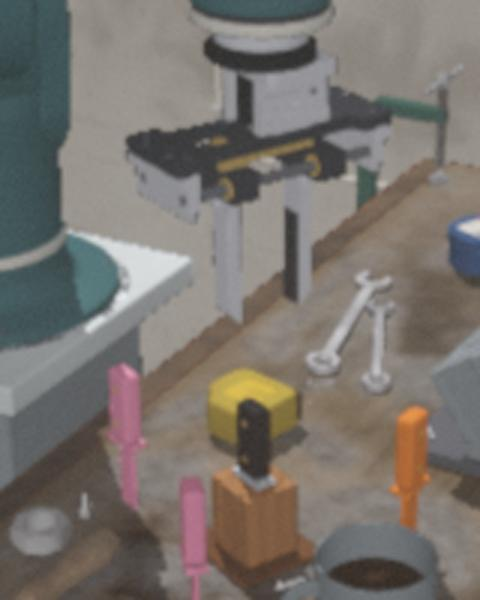

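```bash
python3 -m crank '[{"slide":[0,0,0],"delta_rot":[0,0,0],"hand":0},{"slide":[0,0,0],"delta_rot":[0,0,0],"hand":0}]'
python3 -c "
from mv import *
print(proj(load('scene1'),[469,-278,205]))
a=np.radians(-26); go([466.5,-281.5,205],rot([np.sin(a),-np.cos(a),0],[0,0,-1]))"
```

```text
time_s: 1.4
tcp_pos: [465.9, -282.6, 205.2]
ee_rot: [-0.959, 1.536, -1.536]
ft_force: [0.1, -0.2, -0.1]
grip_width: 47.2
(np.float64(276.06158586631085), np.float64(232.16035606527169))
t 1.4 tcp [ 465.94 -282.62  205.25] F [ 0.09 -0.23 -0.06] w 47.165678220395534
slide [-1.25  0.25  0.01]
rot [ 0.03 -0.06  0.02]
```

```bash
python3 -m crank '[{"slide":[-1,45,0],"delta_rot":[0,0,0],"hand":0},{"slide":[-1,85,0],"delta_rot":[0,0,0],"hand":0},{"slide":[-1,110,0],"delta_rot":[0,0,0],"hand":0},{"slide":[-1,128,0],"delta_rot":[0,0,0],"hand":0},{"slide":[-1,128,0],"delta_rot":[0,0,0],"hand":0},{"slide":[-1,128,0],"delta_rot":[0,0,0],"hand":0}]'
python3 - <<'E'
from mv import *
snap('top','top2');snap('scene','scene2')
crop('top2',380,165,500,265,6,'t1c');crop('scene2',210,180,350,330,4,'s1c')
a=np.radians(-26); go([466.5,-281.5,77],rot([np.sin(a),-np.cos(a),0],[0,0,-1]))
E
```

```text
time_s: 2.0
tcp_pos: [466.9, -281.6, 78.0]
ee_rot: [-0.959, 1.536, -1.536]
ft_force: [-0.6, -0.2, 0.8]
grip_width: 47.1
t 2.1 tcp [ 467.57 -281.52   78.66] F [-0.04  0.62 -0.23] w 47.081779877231824
slide [ 0.45  1.65 -0.98]
rot [-0.09 -0.02  0.01]
```

View pics/s1c.png

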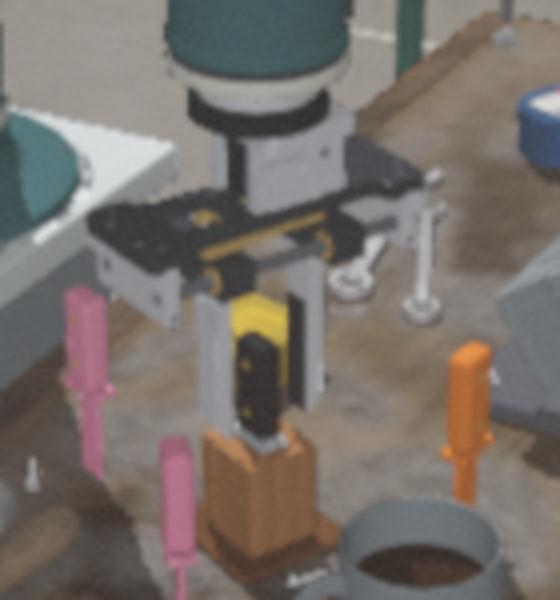

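```bash
python3 -m crank '[{"slide":[0,0,0],"delta_rot":[0,0,0],"hand":1},{"slide":[0,0,0],"delta_rot":[0,0,0],"hand":1},{"slide":[0,0,0],"delta_rot":[0,0,0],"hand":1},{"slide":[0,0,0],"delta_rot":[0,0,0],"hand":1},{"slide":[0,0,0],"delta_rot":[0,0,0],"hand":1}]' 45
python3 -c "
from mv import *
a=np.radians(-26); go([466.5,-281.5,77],rot([np.sin(a),-np.cos(a),0],[0,0,-1]))"
```

```text
time_s: 2.6
tcp_pos: [467.3, -280.8, 77.6]
ee_rot: [-0.959, 1.535, -1.535]
ft_force: [-1.6, 0.8, 1.8]
grip_width: 15.7
t 2.6 tcp [ 467.31 -280.79   77.56] F [-1.62  0.8   1.83] w 15.689965151259342
slide [ 1.    0.56 -0.41]
rot [-0.01  0.02 -0.  ]
```

```bash
python3 -m crank '[{"slide":[0,-20,0],"delta_rot":[0,0,0],"hand":1},{"slide":[0,-50,0],"delta_rot":[0,0,0],"hand":1},{"slide":[0,-90,0],"delta_rot":[0,0,0],"hand":1},{"slide":[0,-120,0],"delta_rot":[0,0,0],"hand":1},{"slide":[0,-120,0],"delta_rot":[0,0,0],"hand":1},{"slide":[0,-120,0],"delta_rot":[0,0,0],"hand":1}]'
cat > gap.py <<'E'
from mv import *
ps=np.radians(-2.1); a=np.radians(35)
gz=np.array([-np.sin(a)*np.cos(ps),-np.sin(a)*np.sin(ps),np.cos(a)]); gy=np.array([-np.sin(ps),np.cos(ps),0]); gx=np.cross(gy,gz)
RT=rot(-gy,-gz)
M={'L':np.array([554.7,84.3,91.6]),'M':np.array([552,14.3,91.6]),'R':np.array([549.4,-55.6,91.6])}
def tgt(g,h): return M[g]+gz*(69.6+h)   # h: tip height above mouth
def st(g):
    o=manip.get_obs(); q=o['tcp_pos']-M[g]; F=o['ft_force']; Rm=R.from_rotvec(o['ee_rot']).as_matrix()
    print('t %.2f'%o['time_s'],'tip depth %.2f offx %.2f offy %.2f'%(69.6-q@gz,q@gx,q@gy),'F gx,gy,gz',F@gx,F@gy,F@gz,'w %.1f'%o['grip_width'],'roterr',np.degrees(R.from_matrix(Rm.T@RT).as_rotvec()))
E
python3 -c "
from gap import *
go(tgt('R',20),RT); print(tgt('R',20),RT)"
```

```text
time_s: 3.2
tcp_pos: [467.3, -280.8, 197.5]
ee_rot: [-0.959, 1.534, -1.535]
ft_force: [0.2, 0.2, -0.8]
grip_width: 15.6
t 3.2 tcp [ 467.26 -280.8   197.54] F [ 0.25  0.16 -0.83] w 15.647607321826497
slide [-217.62   32.49  -71.81]
rot [ 34.45 -23.12   7.3 ]
[498.04 -53.72 165.  ] [[-0.04  0.57  0.82]
 [-1.   -0.02 -0.03]
 [-0.   -0.82  0.57]]
```

```bash
python3 -m crank '[{"slide":[-45,0,-15],"delta_rot":[0,0,0],"hand":1},{"slide":[-90,0,-30],"delta_rot":[0,0,0],"hand":1},{"slide":[-135,0,-45],"delta_rot":[6,-4,1.3],"hand":1},{"slide":[-180,15,-60],"delta_rot":[12,-8,2.6],"hand":1},{"slide":[-217.6,32.5,-71.8],"delta_rot":[34.5,-23.1,7.3],"hand":1},{"slide":[-217.6,32.5,-71.8],"delta_rot":[34.5,-23.1,7.3],"hand":1},{"slide":[-217.6,32.5,-71.8],"delta_rot":[34.5,-23.1,7.3],"hand":1},{"slide":[-217.6,32.5,-71.8],"delta_rot":[34.5,-23.1,7.3],"hand":1},{"slide":[-217.6,32.5,-71.8],"delta_rot":[34.5,-23.1,7.3],"hand":1},{"slide":[-217.6,32.5,-71.8],"delta_rot":[34.5,-23.1,7.3],"hand":1}]'
python3 -c "
from gap import *
st('R');go(tgt('R',20),RT)
snap('top','top3');snap('scene','scene3')
crop('top3',225,130,375,240,5,'t1c');crop('scene3',290,180,420,310,5,'s1c')"
```

```text
time_s: 4.2
tcp_pos: [495.4, -54.8, 178.4]
ee_rot: [-0.751, 0.783, -1.461]
ft_force: [0.3, -0.5, -0.9]
grip_width: 15.9
t 4.20 tip depth -32.46 offx 5.60 offy -1.13 F gx,gy,gz -0.256806646619053 -0.47541119329922493 -0.8778380194700056 w 15.9 roterr [ 1.14 -0.   -0.26]
t 4.2 tcp [495.44 -54.75 178.42] F [ 0.28 -0.49 -0.87] w 15.94665962670488
slide [-1.07 12.58 -5.35]
rot [ 1.14 -0.   -0.26]
```

View pics/t1c.png

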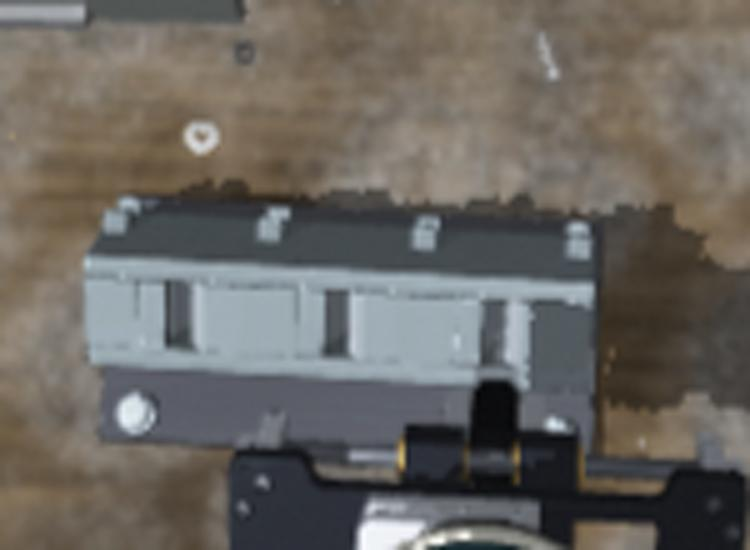

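View pics/s1c.png

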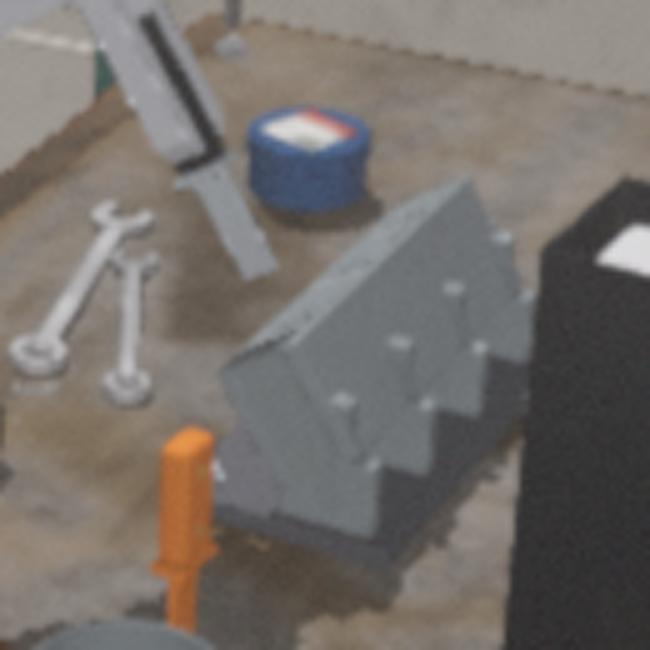

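```bash
python3 -m crank '[{"slide":[0,0,0],"delta_rot":[0,0,0],"hand":1},{"slide":[0,0,0],"delta_rot":[0,0,0],"hand":1}]' >/dev/null
python3 -c "
from gap import *
st('R');go(tgt('R',20),RT)
snap('top','top4');snap('scene','scene4');st('R')
o=manip.get_obs();Rm=R.from_rotvec(o['ee_rot']).as_matrix()
tip=o['tcp_pos']+Rm[:,1]*69.6; z=Rm[:,2]
print([ (np.array(proj(load('scene4'),tip+z*k))-[320,200])*10 for k in(-10,10)])
print([ (np.array(proj(load('scene4'),tip+z*k-Rm[:,1]*56))-[320,200])*10 for k in(-16,16)])
print([ (np.array(proj(load('top4'),tip+z*k+j*Rm[:,0]))-[300,180])*8 for k in(-10,10) for j in(-2,2)])
crop('scene4',320,200,380,260,10,'s1c');crop('top4',300,180,360,240,8,'t1c')"
```

```text
t 4.50 tip depth -32.55 offx 6.54 offy -1.34 F gx,gy,gz 0.027213541735748425 0.5412701161122185 -0.48351865408975997 w 15.9 roterr [ 1.1  -0.02 -0.25]
t 4.5 tcp [496.16 -54.99 179.03] F [ 0.32  0.53 -0.38] w 15.892340740224581
slide [-1.28 12.67 -6.3 ]
rot [ 1.1  -0.02 -0.25]
t 4.60 tip depth -32.62 offx 6.79 offy -0.81 F gx,gy,gz -1.587788460084742 0.6142226402843435 -0.5504718582606262 w 15.7 roterr [ 1.08  0.03 -0.28]
[array([204.76, 342.34]), array([267.83, 316.88])]
[array([ 79.29, 153.08]), array([179.43, 109.45])]
[array([183.92, 190.06]), array([198.78, 190.77]), array([187.03, 119.8 ]), array([202.02, 120.52])]
```

View pics/s1c.png

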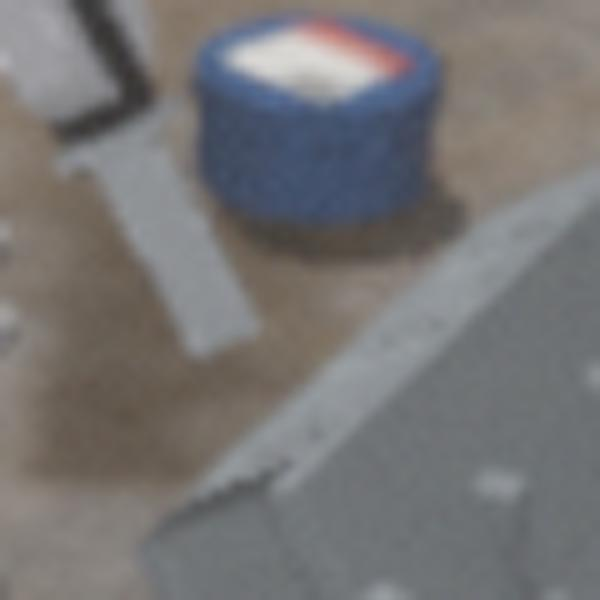

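View pics/t1c.png

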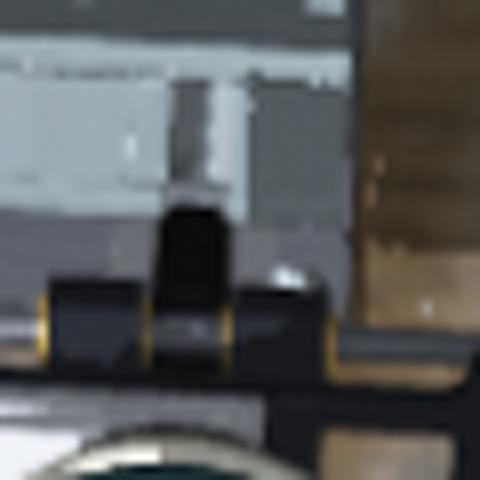

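Run:
```python
from h import *
d=load('top4'); c=d['pixels'][184:212,314:338,::-1]; c=cv2.convertScaleAbs(c,alpha=1.3); cv2.imwrite('pics/t4z.png',cv2.resize(c,None,fx=20,fy=20,interpolation=cv2.INTER_NEAREST))
d=load('top0'); c=d['pixels'][184:212,314:338,::-1]; c=cv2.convertScaleAbs(c,alpha=1.3); cv2.imwrite('pics/t0z.png',cv2.resize(c,None,fx=20,fy=20,interpolation=cv2.INTER_NEAREST))
a=cv2.imread('pics/t4z.png');b=cv2.imread('pics/t0z.png');cv2.imwrite('pics/t40.png',np.hstack([a[:,:390],b[:,:390]]))
```

```text
(no output)
```

View pics/t40.png

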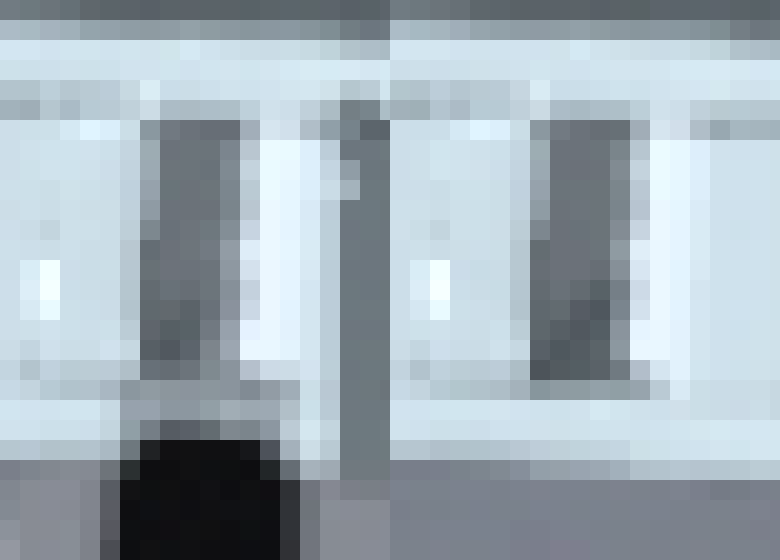

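```bash
python3 -m crank '[{"slide":[-1,12.6,-6.5],"delta_rot":[1.1,0,-0.3],"hand":1},{"slide":[-1,12.6,-6.5],"delta_rot":[1.1,0,-0.3],"hand":1},{"slide":[-1,12.6,-6.5],"delta_rot":[1.1,0,-0.3],"hand":1}]' >/dev/null
python3 -c "
from gap import *
st('R');go(tgt('R',20),RT)"
```

```text
t 4.90 tip depth -35.15 offx 5.68 offy -0.57 F gx,gy,gz -1.4401854479274856 0.28563856063242815 0.3739536146630101 w 16.1 roterr [ 0.7   0.08 -0.33]
t 4.9 tcp [493.99 -54.14 180.67] F [-1.38  0.34 -0.52] w 16.14228600509674
slide [-0.49 15.23 -5.5 ]
rot [ 0.7   0.08 -0.33]
```

```bash
python3 -c "
from gap import *
print(manip.get_obs()['joints'],manip.get_obs()['effort'])"
```

```text
[ 1.11 -0.03 -1.01  2.38 -0.32  0.19 -1.22] [-18.64 -16.73   8.89 -36.61   3.39  -2.5   -3.63]
```

```bash
cat > fk0.py <<'E'
import numpy as np, itertools
from scipy.spatial.transform import Rotation as R
D=[([1.29848492,0.41789535,-0.0103058,1.6140938,0.00469223,1.11071026,-0.05299968],[142.897,-608.10,204.908],[-1.30894846,1.03814708,-1.03665284])]
from cell import manip
o=manip.get_obs(); D.append((list(o['joints']),list(o['tcp_pos']),list(o['ee_rot'])))
if __name__=='__main__':
    print(D[1])
    out=[]
    for s in itertools.product([1,-1],repeat=7):
        Ms=[R.from_euler('ZYZYZYZ',np.array(j)*s) for j,_,_ in D]
        Rs=[R.from_rotvec(r) for _,_,r in D]
        # Rs = B M T, B=Rz(b): T_i = M^-1 B^-1 Rs equal
        for b in np.radians(np.arange(-180,180,2)):
            T=[M.inv()*R.from_euler('z',-b)*r for M,r in zip(Ms,Rs)]
            out.append(((T[0].inv()*T[1]).magnitude(),s,np.degrees(b),T[0].as_matrix().round(2).tolist()))
    out.sort(key=lambda q:q[0])
    for q in out[:16]: print(q)
E
python3 fk0.py
```

```text
([np.float64(1.1076034362789775), np.float64(-0.0296734686566774), np.float64(-1.01223761844233), np.float64(2.37976787154118), np.float64(-0.322984017214872), np.float64(0.18892640780350026), np.float64(-1.2172033605152308)], [np.float64(493.98807057550914), np.float64(-54.136286671255995), np.float64(180.67078844237494)], [np.float64(-0.7457447004524375), np.float64(0.7758504428522602), np.float64(-1.4616796154395082)])Traceback (most recent call last):
  File "fk0.py", line 10, in <module>
    Ms=[R.from_euler('ZYZYZYZ',np.array(j)*s) for j,_,_ in D]
        ~~~~~~~~~~~~^^^^^^^^^^^^^^^^^^^^^^^^^
  File "scipy/spatial/transform/_rotation.pyx", line 1413, in scipy.spatial.transform._rotation.Rotation.from_euler
ValueError: Expected axis specification to be a non-empty string of upto 3 characters, got ZYZYZYZ
```

```bash
sed -i "s/R.from_euler('ZYZYZYZ',np.array(j)\*s)/E7(np.array(j)*s)/; s/^from cell/def E7(j): return R.from_euler('ZYZ',j[:3])*R.from_euler('YZY',j[3:6])*R.from_euler('z',j[6])\nfrom cell/; s/'ZYZ',j\[:3\]/'ZYZ',j[:3]/" fk0.py; python3 fk0.py
```

```text
([np.float64(1.1076034362789775), np.float64(-0.0296734686566774), np.float64(-1.01223761844233), np.float64(2.37976787154118), np.float64(-0.322984017214872), np.float64(0.18892640780350026), np.float64(-1.2172033605152308)], [np.float64(493.98807057550914), np.float64(-54.136286671255995), np.float64(180.67078844237494)], [np.float64(-0.7457447004524375), np.float64(0.7758504428522602), np.float64(-1.4616796154395082)])
(6.3240790797840306e-09, (-1, 1, -1, 1, -1, 1, -1), np.float64(0.0), [[-1.0, -0.0, 0.0], [0.0, -0.0, 1.0], [-0.0, 1.0, 0.0]])
(6.324079081510428e-09, (-1, -1, -1, -1, -1, -1, -1), np.float64(-180.0), [[1.0, 0.0, -0.0], [-0.0, 0.0, -1.0], [-0.0, 1.0, 0.0]])
(0.02058564982827027, (-1, 1, -1, 1, -1, 1, -1), np.float64(2.0), [[-1.0, 0.0, -0.03], [-0.03, 0.0, 1.0], [0.0, 1.0, -0.0]])
(0.02058564982827043, (-1, -1, -1, -1, -1, -1, -1), np.float64(-178.0), [[1.0, -0.0, 0.03], [0.03, -0.0, -1.0], [0.0, 1.0, -0.0]])
(0.020585661198855187, (-1, -1, -1, -1, -1, -1, -1), np.float64(178.0), [[1.0, 0.0, -0.03], [-0.03, 0.0, -1.0], [-0.0, 1.0, 0.0]])
(0.02058566119885522, (-1, 1, 
[... 702 characters left out ...]
 -0.1], [-0.1, 0.0, 0.99], [0.0, 1.0, -0.0]])
(0.061734058656508835, (-1, -1, -1, -1, -1, -1, -1), np.float64(-174.0), [[0.99, -0.0, 0.1], [0.1, -0.0, -0.99], [0.0, 1.0, -0.0]])
(0.06173407001444263, (-1, 1, -1, 1, -1, 1, -1), np.float64(-6.000000000000001), [[-0.99, -0.0, 0.1], [0.1, -0.0, 0.99], [-0.0, 1.0, 0.0]])
(0.06173407001444281, (-1, -1, -1, -1, -1, -1, -1), np.float64(174.0), [[0.99, 0.0, -0.1], [-0.1, 0.0, -0.99], [-0.0, 1.0, 0.0]])
(0.06838429268566114, (1, -1, 1, -1, -1, -1, 1), np.float64(162.0), [[-0.72, 0.0, 0.7], [0.7, -0.01, 0.72], [0.01, 1.0, 0.0]])
(0.06838429268566122, (1, 1, 1, 1, -1, 1, 1), np.float64(-18.0), [[0.72, -0.0, -0.7], [-0.7, 0.01, -0.72], [0.01, 1.0, 0.0]])
```

```bash
cat > log.py <<'E'
from gap import *
import json,os
def log():
    o=manip.get_obs(); D=json.load(open('fk.json')) if os.path.exists('fk.json') else []
    D.append([list(map(float,o[k])) for k in('joints','tcp_pos','ee_rot')]); json.dump(D,open('fk.json','w'))
    print(o['tcp_pos'],o['joints'])
if __name__=='__main__': log()
E
python3 log.py
python3 - <<'E'
import json
from fk0 import D
L=json.load(open('fk.json')); L.append(D[0]); json.dump(L,open('fk.json','w'))
E
python3 -m crank '[{"slide":[0,-30,20],"delta_rot":[-8,0,0],"hand":1},{"slide":[0,-60,50],"delta_rot":[-16,0,0],"hand":1},{"slide":[0,-60,50],"delta_rot":[-24,0,0],"hand":1},{"slide":[0,-60,50],"delta_rot":[-24,0,0],"hand":1}]' >/dev/null; python3 log.py
python3 -m crank '[{"slide":[0,0,0],"delta_rot":[0,8,0],"hand":1},{"slide":[0,0,0],"delta_rot":[0,16,0],"hand":1},{"slide":[0,0,0],"delta_rot":[0,24,0],"hand":1}]' >/dev/null; python3 log.py
python3 -m crank '[{"slide":[0,0,0],"delta_rot":[0,0,8],"hand":1},{"slide":[0,0,0],"delta_rot":[0,0,16],"hand":1},{"slide":[0,0,0],"delta_rot":[0,0,20],"hand":1}]' >/dev/null; python3 log.py
python3 -m crank '[{"slide":[-40,0,0],"delta_rot":[0,0,-8],"hand":1},{"slide":[-80,0,0],"delta_rot":[0,0,-16],"hand":1},{"slide":[-120,0,0],"delta_rot":[0,0,-20],"hand":1}]' >/dev/null; python3 log.py
```

```text
[493.99 -54.14 180.67] [ 1.11 -0.03 -1.01  2.38 -0.32  0.19 -1.22]
[502.97 -57.45 261.71] [ 1.11  0.13 -1.12  1.94  0.15  0.96 -1.68]
[501.48 -55.12 258.06] [ 1.05  0.12 -1.06  1.95  0.13  0.95 -2.08]
[501.67 -55.77 258.65] [ 1.35  0.11 -1.09  2.03 -0.39  0.86 -1.49]
[526.52  13.73 289.13] [ 1.    0.14 -1.11  1.88  0.07  1.   -2.14]
```

```bash
cat > fkm.py <<'E'
import numpy as np, json
from scipy.spatial.transform import Rotation as R
S=np.array([-1,1,-1,1,-1,1,-1]); AX='zyzyzyz'
T0=np.array([[-1,0,0],[0,0,1],[0,1,0]])
def chain(q):
    q=np.array(q)*S; M=R.identity(); out=[]
    for a,k in zip(AX,q): M=M*R.from_euler(a,k); out.append(M.as_matrix())
    return out
def A(q):
    C=chain(q)
    # h, L1(z after2)->after joint3 z same; y offsets
    cols=[np.array([0,0,1.])]                      # base height
    cols+= [C[0][:,1]]                              # y lateral after j1 (merge with along-axis j2)
    cols+= [C[2][:,2],C[2][:,0],C[2][:,1]]          # upper arm z, x,y offsets
    cols+= [C[4][:,2],C[4][:,0],C[4][:,1]]          # forearm
    cols+= [C[6][:,2],C[6][:,0],C[6][:,1]]   # tool
    cols+= [C[0][:,0],C[5][:,0]]
    return np.stack(cols,1)
def fit(cols):
    D=json.load(open('fk.json')); a=np.vstack([A(q)[:,cols] for q,_,_ in D]); b=np.concatenate([p for _,p,_ in D])
    x,_,rk,sv=np.linalg.lstsq(a,b,rcond=None); return x,rk,np.abs(a@x-b).max()
N=['h','y1','L1','x3','y3','L2','x5','y5','L3','x7','y7','x1','x6']
if __name__=='__main__':
    np.set_printoptions(precision=1,suppress=True)
    for c in ([0,2,5,8],[0,1,2,5,8],[0,1,2,4,5,7,8],[0,1,2,3,4,5,6,7,8],[0,1,2,3,4,5,6,7,8,12],list(range(11)),list(range(13))): print([N[i] for i in c],*fit(c))
E
python3 fkm.py
```

```text
['h', 'L1', 'L2', 'L3'] [199.  571.8 451.8 321.2] 4 32.70476962098664
['h', 'y1', 'L1', 'L2', 'L3'] [312.1 -36.2 491.9 486.8 340.4] 5 12.06800575585737
['h', 'y1', 'L1', 'y3', 'L2', 'y5', 'L3'] [289.1 -14.5 501.8 -15.9 469.8  -0.4 333.7] 7 0.0002726309809020222
['h', 'y1', 'L1', 'x3', 'y3', 'L2', 'x5', 'y5', 'L3'] [289.1 -14.5 501.8  -0.  -15.9 469.8   0.   -0.4 333.7] 9 0.00028090065549690735
['h', 'y1', 'L1', 'x3', 'y3', 'L2', 'x5', 'y5', 'L3', 'x6'] [289.1 -14.5 501.8   0.  -15.9 469.8   0.   -0.4 333.7   0. ] 10 0.00024668021409013363
['h', 'y1', 'L1', 'x3', 'y3', 'L2', 'x5', 'y5', 'L3', 'x7', 'y7'] [289.1 -14.5 501.8  -0.  -15.9 469.8  -0.   -0.4 333.7   0.    0. ] 11 0.00026336616107869304
['h', 'y1', 'L1', 'x3', 'y3', 'L2', 'x5', 'y5', 'L3', 'x7', 'y7', 'x1', 'x6'] [289.1 -14.5 501.8   0.  -15.9 469.8   0.   -0.4 333.7   0.    0.    0.
   0. ] 13 0.00013229490292587798
```

```bash
cat > ik.py <<'E'
from fkm import *
from scipy.optimize import least_squares
C7=[0,1,2,4,5,7,8]; X=fit(C7)[0]
lo=np.array([-2.81,-.39,-1.27,.06,-1.19,.19,-2.82]);hi=np.array([2.81,2.02,1.25,2.57,4.33,2,2.82])
def fk(q): return A(q)[:,C7]@X, chain(q)[-1]@T0
def solve(p,Rt,q0):
    def r(q):
        a,b=fk(q); return np.concatenate([(a-p)/100,R.from_matrix(Rt.T@b).as_rotvec(),1e-4*(q-q0)])
    s=least_squares(r,np.clip(q0,lo+1e-3,hi-1e-3),bounds=(lo,hi)); a,b=fk(s.x)
    return s.x,np.linalg.norm(a-p),np.linalg.norm(R.from_matrix(Rt.T@b).as_rotvec())
E
cat > scan.py <<'E'
from ik import *
from gap import tgt,RT,M
np.set_printoptions(precision=2,suppress=True)
rng=np.random.default_rng(0)
H=RT@np.diag([-1,1,-1])
for g in 'RL':
  for nm,Rt in(('same',RT),('half',H)):
    for h in(25,-56):
      S_=[]
      for i in range(25):
        q,e,f=solve(tgt(g,h),Rt,rng.uniform(lo,hi))
        if e<.2 and f<.005: S_.append((min(np.min(q-lo),np.min(hi-q)),q))
      S_.sort(key=lambda t:-t[0]); print(g,nm,h,len(S_))
      for m,q in S_[:4]: print('   %.2f'%m,q)
E
python3 scan.py
```

```text
R same 25 6
   0.00 [-1.18 -0.16  1.19  2.45  0.8   0.19 -2.3 ]
   0.00 [-1.18 -0.16  1.19  2.45  0.8   0.19 -2.3 ]
   0.00 [-1.18 -0.16  1.19  2.45  0.8   0.19 -2.3 ]
   0.00 [-1.18 -0.16  1.19  2.45  0.8   0.19 -2.3 ]
R same -56 7
   0.00 [-0.56  0.27  0.67  2.4   4.25  0.19  0.42]
   0.00 [-0.55  0.27  0.66  2.4   4.24  0.19  0.43]
   0.00 [-0.69  0.31  0.84  2.4   4.33  0.25  0.33]
   0.00 [-0.69  0.31  0.84  2.4   4.33  0.25  0.33]
R half 25 7
   0.00 [-1.26 -0.21  1.25  2.45  0.98  0.24  0.68]
   0.00 [-1.26 -0.21  1.25  2.45  0.98  0.24  0.68]
   0.00 [-1.26 -0.21  1.25  2.45  0.98  0.24  0.68]
   0.00 [-1.26 -0.21  1.25  2.45  0.98  0.24  0.68]
R half -56 17
   0.13 [ 0.99  0.4  -1.05  2.35  1.77  0.32 -0.05]
   0.00 [ 0.74  0.3  -0.76  2.36  1.89  0.19 -0.23]
   0.00 [-0.69  0.31  0.83  2.4   4.33  0.25 -2.81]
   0.00 [-0.55  0.27  0.66  2.4   4.25  0.19 -2.71]
L same 25 0
L same -56 6
   0.00 [ 0.28  0.31 -0.68  2.33  1.66  0.39  2.82]
   0.00 [-0.42  0.24  0.09  2.35  1.72  0.19  2.68]
   0.00 [-0.42  0.24  0.09  2.35  1.72  0.19  2.68]
   0.00 [ 0.31  0.31 -0.71  2.33  1.66  0.4   2.82]
L half 25 18
   0.12 [ 0.29  0.04 -0.68  2.38  1.01  0.31  0.24]
   0.11 [-1.41 -0.02  1.04  2.42  1.    0.3   0.25]
   0.11 [-1.39 -0.02  1.02  2.42  1.    0.3   0.26]
   0.11 [-0.07  0.02 -0.32  2.39  0.99  0.3   0.25]
L half -56 14
   0.24 [ 0.46  0.36 -0.89  2.33  1.66  0.47 -0.29]
   0.13 [ 0.07  0.27 -0.44  2.34  1.66  0.32 -0.36]
   0.07 [ 0.7   0.53 -1.2   2.32  1.69  0.67 -0.23]
   0.07 [-0.15  0.25 -0.21  2.34  1.68  0.26 -0.4 ]
```

```bash
cat > scan2.py <<'E'
from ik import *
import sys
from gap import tgt,RT,M,gz,gy
np.set_printoptions(precision=2,suppress=True)
def best(p,Rt,seeds,n=10):
    def r(q):
        a,b=fk(q); m=np.minimum(q-lo,hi-q)
        return np.concatenate([(a-p)/5,20*R.from_matrix(Rt.T@b).as_rotvec(),np.clip(.6-m,0,None)*.1])
    bq=None
    for s in seeds:
        x=least_squares(r,np.clip(s,lo+.01,hi-.01),bounds=(lo,hi),max_nfev=80).x; a,b=fk(x)
        if np.linalg.norm(a-p)<2 and np.linalg.norm(R.from_matrix(Rt.T@b).as_rotvec())<.02:
            m=min(np.min(x-lo),np.min(hi-x))
            if bq is None or m>bq[0]: bq=(m,x)
    return bq
if __name__=='__main__':
  rng=np.random.default_rng(1)
  for tilt in map(float,sys.argv[1:]):
    T=np.radians(tilt)
    # tool y tilted toward vertical by tilt about gap y; grasp point (19 behind tcp) fixed
    ty=R.from_rotvec(gy*T).apply(-gz)
    for nm,sg in(('same',-1),('half',1)):
      Rt=np.column_stack([sg*gy,ty,np.cross(sg*gy,ty)])
      for g in 'RML':
        row=[]
        for h in(30,0,-56):
            grip=M[g]+gz*(56+h+32); p=grip+ty*19
            b=best(p,Rt,[rng.uniform(lo,hi) for _ in range(12)]+[np.array([1.1,0,-1,2.3,1.5,.3,0]),np.array([.1,.1,-.0,2.1,0,.5,-1.5])])
            row.append(b)
        print(tilt,nm,g,ty.round(2),[None if b is None else round(b[0],2) for b in row], row[0] and row[0][1],row[-1] and row[-1][1])
E
python3 scan2.py 0 20 35
```

```text
0.0 same R [ 0.57 -0.02 -0.82] [np.float64(0.0), np.float64(0.0), np.float64(0.0)] [-1.07 -0.15  1.08  2.45  0.71  0.19 -2.22] [-0.54  0.27  0.65  2.39  4.23  0.19  0.44]
0.0 same M [ 0.57 -0.02 -0.82] [np.float64(0.02), np.float64(0.0), np.float64(0.0)] [-0.62 -0.05  0.44  2.44  0.78  0.21 -2.51] [ 0.17  0.24 -0.34  2.37  1.9   0.19  2.69]
0.0 same L [ 0.57 -0.02 -0.82] [np.float64(0.0), np.float64(0.0), np.float64(0.0)] [-0.38  0.   -0.01  2.39  0.92  0.3  -2.82] [ 0.32  0.32 -0.72  2.33  1.66  0.41  2.82]
0.0 half R [ 0.57 -0.02 -0.82] [np.float64(0.0), np.float64(0.0), np.float64(0.06)] [-1.07 -0.15  1.08  2.45  0.71  0.19  0.92] [ 0.88  0.35 -0.91  2.36  1.82  0.25 -0.13]
0.0 half M [ 0.57 -0.02 -0.82] [np.float64(0.03), np.float64(0.01), np.float64(0.2)] [-0.85 -0.07  0.66  2.44  0.84  0.22  0.58] [ 0.72  0.36 -0.96  2.35  1.75  0.39 -0.21]
0.0 half L [ 0.57 -0.02 -0.82] [np.float64(0.12), np.float64(0.18), np.float64(0.24)] [ 0.31  0.02 -0.7   2.38  0.97  0.31  0.28] [ 0.47  0.37 -0.89  2.33  1.66  0.48 -0.29]
20.0 same R [ 0.26 -0.01 -0.97] [np.float64(0.41), np.float64(0.4),
[... 1289 characters left out ...]
4  1.92  0.29  0.86 -1.95]
35.0 same L [ 0. -0. -1.] [np.float64(0.61), np.float64(0.62), np.float64(0.66)] [ 0.16  0.26 -0.46  1.96  0.14  0.96 -1.97] [ 0.28  0.47 -0.61  1.9   0.35  0.88 -2.12]
35.0 half R [ 0. -0. -1.] [np.float64(0.6), np.float64(0.61), np.float64(0.65)] [ 0.63  0.27 -0.67  1.97  0.2   0.97  1.4 ] [ 0.49  0.44 -0.55  1.92  0.3   0.86  1.32]
35.0 half M [ 0. -0. -1.] [np.float64(0.6), np.float64(0.61), np.float64(0.65)] [ 0.49  0.27 -0.67  1.97  0.2   0.97  1.25] [ 0.4   0.45 -0.6   1.92  0.33  0.87  1.17]
35.0 half L [ 0. -0. -1.] [np.float64(0.62), np.float64(0.63), np.float64(0.67)] [ 0.31  0.28 -0.63  1.95  0.2   0.97  1.11] [ 0.26  0.47 -0.59  1.9   0.33  0.88  1.04]
```

```bash
python3 -c "
from mv import *
a=np.radians(-26); Rr=R.from_rotvec([-0.959,1.5355,-1.5355]).as_matrix(); print(Rr)
go([467.3,-280.8,215],Rr)"
```

```text
[[-0.44 -0.    0.9 ]
 [-0.9  -0.   -0.44]
 [ 0.   -1.   -0.  ]]
t 6.2 tcp [526.52  13.73 289.13] F [-0.01 -2.02 -0.49] w 15.483045536332801
slide [300.64  35.88  63.86]
rot [-8.06  0.85 -9.29]
```

```bash
python3 -m crank '[{"slide":[45,0,10],"delta_rot":[-8,1,-9.3],"hand":1},{"slide":[90,0,20],"delta_rot":[-8,1,-9.3],"hand":1},{"slide":[135,0,30],"delta_rot":[-8,1,-9.3],"hand":1},{"slide":[180,10,40],"delta_rot":[-8,1,-9.3],"hand":1},{"slide":[225,20,50],"delta_rot":[-8,1,-9.3],"hand":1},{"slide":[265,30,60],"delta_rot":[-8,1,-9.3],"hand":1},{"slide":[300,36,64],"delta_rot":[-8,1,-9.3],"hand":1},{"slide":[300,36,64],"delta_rot":[-8,1,-9.3],"hand":1},{"slide":[300,36,64],"delta_rot":[-8,1,-9.3],"hand":1},{"slide":[300,36,64],"delta_rot":[-8,1,-9.3],"hand":1}]'
python3 -c "
from mv import *
Rr=R.from_rotvec([-0.959,1.5355,-1.5355]).as_matrix()
go([467.3,-280.8,200],Rr)"
```

```text
time_s: 7.2
tcp_pos: [468.8, -278.4, 213.2]
ee_rot: [-0.958, 1.536, -1.53]
ft_force: [-0.0, 0.3, 0.1]
grip_width: 15.7
t 7.2 tcp [ 468.83 -278.44  213.17] F [-0.01  0.27  0.07] w 15.685334599222847
slide [ 2.84 13.16 -0.33]
rot [ 0.08  0.16 -0.23]
```

```bash
python3 -m crank '[{"slide":[2.5,13,0],"delta_rot":[0,0.1,-0.2],"hand":1},{"slide":[2.5,13,0],"delta_rot":[0,0.1,-0.2],"hand":1},{"slide":[2.5,13,0],"delta_rot":[0,0.1,-0.2],"hand":1},{"slide":[2.5,13,0],"delta_rot":[0,0.1,-0.2],"hand":1}]'>/dev/null
python3 -c "
from mv import *
Rr=R.from_rotvec([-0.959,1.5355,-1.5355]).as_matrix()
go([467.3,-280.8,200],Rr);snap('scene','s5');go([467.3,-280.8,200],Rr);snap('top','t5');go([467.3,-280.8,200],Rr)
crop('s5',240,190,310,290,7,'s5c')"
```

```text
t 7.6 tcp [ 467.15 -281.84  200.11] F [-0.8   0.22 -1.88] w 15.993634299867429
slide [-1.    0.11 -0.33]
rot [ 0.08 -0.04 -0.04]
t 7.65 tcp [ 467.13 -281.98  200.18] F [-0.45 -0.16 -1.45] w 15.970929573286645
slide [-1.14  0.18 -0.37]
rot [ 0.07 -0.06 -0.04]
t 7.7 tcp [ 467.13 -282.06  200.2 ] F [ 0.14  0.62 -0.57] w 16.13881470827791
slide [-1.21  0.2  -0.4 ]
rot [ 0.07 -0.06 -0.03]
```

View pics/s5c.png

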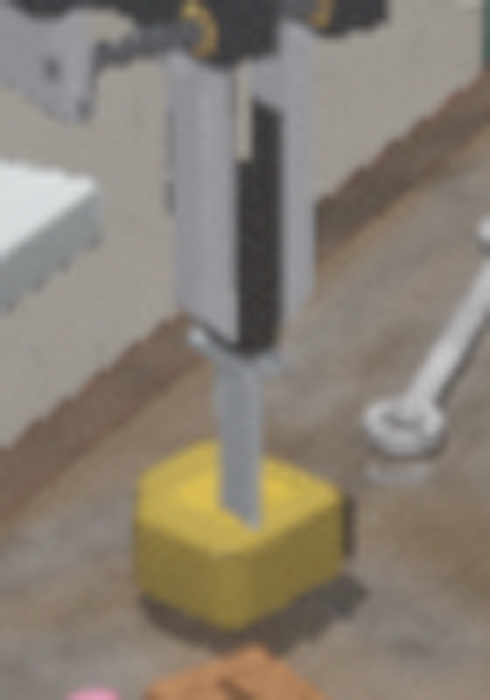

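```bash
python3 -m crank '[{"slide":[-1,25,-0.4],"delta_rot":[0,0,0],"hand":1},{"slide":[-1,50,-0.4],"delta_rot":[0,0,0],"hand":1},{"slide":[-1,60,-0.4],"delta_rot":[0,0,0],"hand":1},{"slide":[-1,60,-0.4],"delta_rot":[0,0,0],"hand":1},{"slide":[-1,60,-0.4],"delta_rot":[0,0,0],"hand":1}]'>/dev/null
python3 -c "
from mv import *
Rr=R.from_rotvec([-0.959,1.5355,-1.5355]).as_matrix()
go([467.3,-280.8,80],Rr)"
```

```text
t 8.2 tcp [ 467.49 -281.03  140.9 ] F [ 0.49 -0.51  0.46] w 15.909842128600236
slide [-0.08 60.9  -0.22]
rot [ 0.04 -0.06 -0.04]
```

```bash
python3 -m crank '[{"slide":[0,15,0],"delta_rot":[0,0,0],"hand":1},{"slide":[0,25,0],"delta_rot":[0,0,0],"hand":1},{"slide":[0,25,0],"delta_rot":[0,0,0],"hand":1}]'
python3 -c "
from mv import *
Rr=R.from_rotvec([-0.959,1.5355,-1.5355]).as_matrix()
go([467.3,-280.8,80],Rr)"
```

```text
time_s: 8.5
tcp_pos: [466.3, -280.6, 113.6]
ee_rot: [-0.959, 1.54, -1.533]
ft_force: [0.4, -0.5, -1.1]
grip_width: 15.9
t 8.5 tcp [ 466.27 -280.62  113.63] F [ 0.38 -0.51 -1.05] w 15.913851282498147
slide [-0.26 33.63  1.12]
rot [ 0.19 -0.07 -0.06]
```

```bash
python3 -m crank '[{"slide":[0,15,0.4],"delta_rot":[0,0,0],"hand":1},{"slide":[0,28,0.4],"delta_rot":[0,0,0],"hand":1},{"slide":[0,34,0.4],"delta_rot":[0,0,0],"hand":1},{"slide":[0,34,0.4],"delta_rot":[0,0,0],"hand":1}]'
python3 -c "
from mv import *
Rr=R.from_rotvec([-0.959,1.5355,-1.5355]).as_matrix()
go([467.3,-280.8,77.6],Rr)"
```

```text
time_s: 8.9
tcp_pos: [466.8, -280.6, 79.9]
ee_rot: [-0.959, 1.539, -1.533]
ft_force: [-0.1, 0.9, -0.2]
grip_width: 16.0
t 8.9 tcp [ 466.84 -280.62   79.86] F [-0.1   0.87 -0.17] w 15.998876563345421
slide [-0.04  2.25  0.5 ]
rot [ 0.18 -0.05 -0.07]
```

```bash
python3 -m crank '[{"slide":[0,2,0],"delta_rot":[0,0,0],"hand":1},{"slide":[0,2,0],"delta_rot":[0,0,0],"hand":0.3},{"slide":[0,2,0],"delta_rot":[0,0,0],"hand":0.3},{"slide":[0,2,0],"delta_rot":[0,0,0],"hand":0.3},{"slide":[0,1.9,-2.8],"delta_rot":[-8.4,0,0],"hand":0.3},{"slide":[0,1.3,-5.5],"delta_rot":[-16.7,0,0],"hand":0.3},{"slide":[0,0.2,-8],"delta_rot":[-25,0,0],"hand":0.3},{"slide":[0,0.2,-8],"delta_rot":[-25,0,0],"hand":0.3},{"slide":[0,0.2,-8],"delta_rot":[-25,0,0],"hand":0.3},{"slide":[0,0.2,-8],"delta_rot":[-25,0,0],"hand":0.3}]'
python3 -c "
from mv import *
Rr=R.from_rotvec([-0.959,1.5355,-1.5355])*R.from_rotvec([-np.radians(25),0,0])
go(np.array([467,-281,96])+Rr.as_matrix()[:,1]*19,Rr.as_matrix());snap('scene','s6');crop('s6',220,190,320,310,6,'s6c')
snap('top','t6');crop('t6',370,160,500,260,6,'t6c')"
```

```text
time_s: 9.9
tcp_pos: [460.0, -277.4, 81.2]
ee_rot: [-1.193, 1.913, -1.22]
ft_force: [-0.1, 0.2, 0.3]
grip_width: 32.7
t 9.9 tcp [ 460.01 -277.44   81.23] F [-0.11  0.2   0.31] w 32.66526260419178
slide [0.13 2.3  0.86]
rot [-0.07 -0.04 -0.04]
```

View pics/s6c.png

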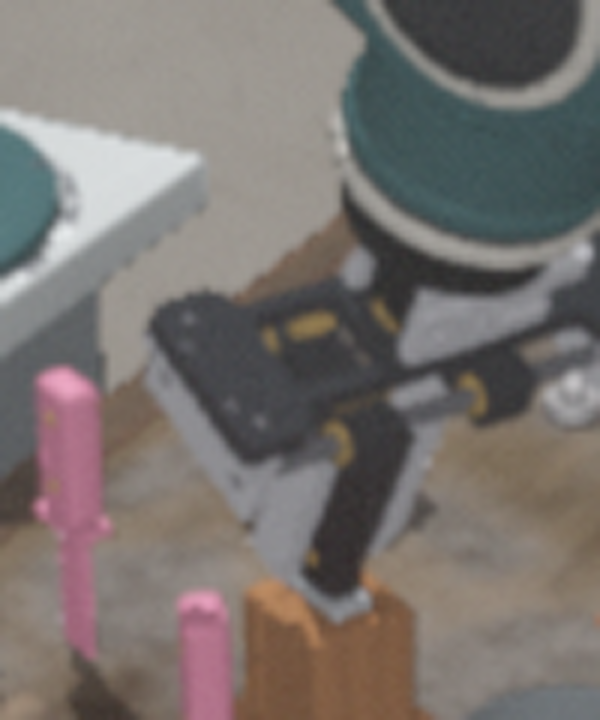

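View pics/t6c.png

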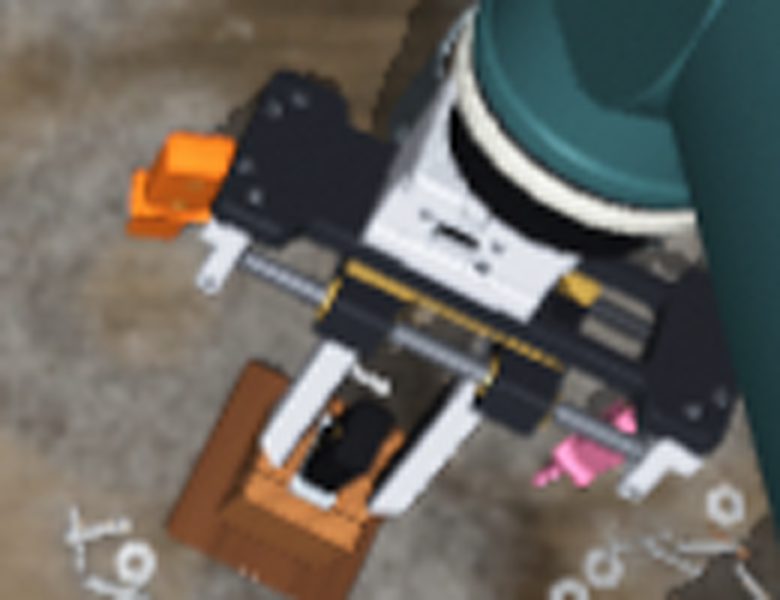

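```bash
python3 -c "
from h import *
crop('s6',255,245,300,300,14,'s6d')"
```

```text
(no output)
```

View pics/s6d.png

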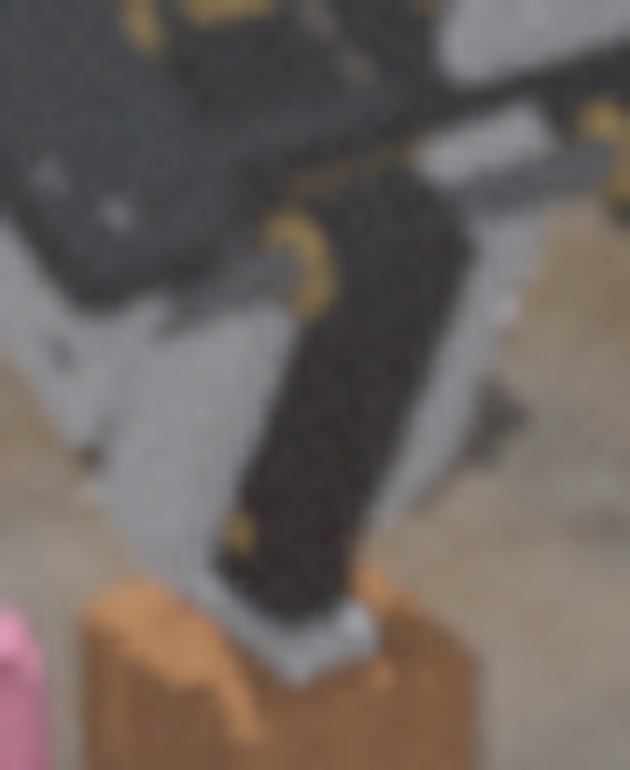

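```bash
python3 -m crank '[{"slide":[0,2,1],"delta_rot":[0,0,0],"hand":0.3},{"slide":[0,2,1],"delta_rot":[0,0,0],"hand":0.3},{"slide":[0,2,1],"delta_rot":[0,0,0],"hand":1},{"slide":[0,2,1],"delta_rot":[0,0,0],"hand":1},{"slide":[0,2,1],"delta_rot":[0,0,0],"hand":1},{"slide":[0,2,1],"delta_rot":[0,0,0],"hand":1}]' 45
python3 -c "
from mv import *
o=manip.get_obs();Rm=R.from_rotvec(o['ee_rot']).as_matrix();print(Rm, 'grasp',o['tcp_pos']-19*Rm[:,1])
print('tilt',np.degrees(np.arcsin(Rm[:,1]@np.array([.899,-.438,0]))), np.degrees(np.arctan2(-Rm[0,0],-Rm[1,0])))"
```

```text
time_s: 10.6
tcp_pos: [460.2, -277.5, 78.6]
ee_rot: [-1.194, 1.916, -1.218]
ft_force: [-0.1, -0.4, 1.1]
grip_width: 16.0
[[-0.44 -0.38  0.81]
 [-0.9   0.19 -0.4 ]
 [-0.   -0.91 -0.42]] grasp [ 467.39 -281.09   95.82]
tilt -25.08983624804962 26.096629116413915
```

```bash
python3 -m crank '[{"slide":[0,-13.6,-6.3],"delta_rot":[0,0,0],"hand":1},{"slide":[0,-36.2,-16.9],"delta_rot":[0,0,0],"hand":1},{"slide":[0,-63.4,-29.6],"delta_rot":[0,0,0],"hand":1},{"slide":[0,-90.6,-42.3],"delta_rot":[0,0,0],"hand":1},{"slide":[0,-108.7,-50.7],"delta_rot":[0,0,0],"hand":1},{"slide":[0,-108.7,-50.7],"delta_rot":[0,0,0],"hand":1}]'
cat > gap.py <<'E'
from mv import *
ps=np.radians(-2.1); a=np.radians(35)
gz=np.array([-np.sin(a)*np.cos(ps),-np.sin(a)*np.sin(ps),np.cos(a)]); gy=np.array([-np.sin(ps),np.cos(ps),0]); gx=np.cross(gy,gz)
TH=np.radians(25.1)
dn=np.array([0,np.cos(TH),np.sin(TH)])   # feeler -z in tool frame
tipT=np.array([0,-19,0])+87.8*dn        # tip in tool frame (from TCP)
ty=R.from_rotvec(gy*TH).apply(-gz); RT=np.column_stack([-gy,ty,np.cross(-gy,ty)])
assert np.allclose(RT@dn,-gz,atol=1e-3)
M={'L':np.array([554.7,84.3,91.6]),'M':np.array([552,14.3,91.6]),'R':np.array([549.4,-55.6,91.6])}
def tgt(g,h): return M[g]+gz*h-RT@tipT
def st(g):
    o=manip.get_obs(); Rm=R.from_rotvec(o['ee_rot']).as_matrix(); q=o['tcp_pos']+RT@tipT-M[g]; F=o['ft_force']
    print('t %.2f'%o['time_s'],'tip depth %.2f offx %.2f offy %.2f'%(-q@gz,q@gx,q@gy),'F gx,gy,gz %.1f %.1f %.1f'%(F@gx,F@gy,F@gz),'w %.1f'%o['grip_width'],'roterr',np.degrees(R.from_matrix(Rm.T@RT).as_rotvec()))
def sl(dx=0,dy=0,dep=0): print('tool slide',RT.T@(gx*dx+gy*dy-gz*dep))
E
python3 -c "
from gap import *
go(tgt('R',25),RT); print(tgt('R',25),RT)"
```

```text
time_s: 11.2
tcp_pos: [461.5, -277.8, 201.9]
ee_rot: [-1.193, 1.912, -1.222]
ft_force: [0.3, 0.7, -0.2]
grip_width: 15.7
t 11.2 tcp [ 461.45 -277.82  201.86] F [ 0.28  0.71 -0.18] w 15.69838306513743
slide [-213.27   64.68  -52.56]
rot [ 34.21 -24.15  -3.18]
[488.01 -53.35 165.28] [[-0.04  0.17  0.98]
 [-1.   -0.01 -0.04]
 [-0.   -0.99  0.17]]
```

```bash
python3 -m crank '[{"slide":[-45,0,-15],"delta_rot":[0,0,0],"hand":1},{"slide":[-90,10,-25],"delta_rot":[0,0,0],"hand":1},{"slide":[-130,20,-35],"delta_rot":[6.8,-4.8,-0.6],"hand":1},{"slide":[-160,30,-40],"delta_rot":[13.6,-9.6,-1.2],"hand":1},{"slide":[-185,40,-45],"delta_rot":[20.4,-14.4,-1.9],"hand":1},{"slide":[-205,55,-50],"delta_rot":[27.2,-19.2,-2.5],"hand":1},{"slide":[-213.2,64.6,-52.5],"delta_rot":[34.2,-24.1,-3.2],"hand":1},{"slide":[-213.2,64.6,-52.5],"delta_rot":[34.2,-24.1,-3.2],"hand":1},{"slide":[-213.2,64.6,-52.5],"delta_rot":[34.2,-24.1,-3.2],"hand":1},{"slide":[-213.2,64.6,-52.5],"delta_rot":[34.2,-24.1,-3.2],"hand":1}]'
python3 -c "
from gap import *
st('R');go(tgt('R',25),RT);print(manip.get_obs()['joints'])"
```

```text
time_s: 12.2
tcp_pos: [487.4, -53.8, 162.8]
ee_rot: [-1.066, 1.112, -1.314]
ft_force: [0.3, 0.6, -0.7]
grip_width: 15.9
t 12.20 tip depth -23.29 offx -1.86 offy -0.51 F gx,gy,gz -0.1 0.6 -0.7 w 15.9 roterr [ 0.28 -0.19 -0.1 ]
t 12.2 tcp [487.44 -53.84 162.81] F [ 0.34  0.56 -0.68] w 15.927726641481218
slide [-0.52 -2.34  0.95]
rot [ 0.28 -0.19 -0.1 ]
[ 1.01  0.28 -1.07  2.09  0.36  0.78 -1.88]
```

Reached with joint margin. Check alignment in the pictures.

```bash
python3 -m crank '[{"slide":[-0.5,-2,1],"delta_rot":[0,0,0],"hand":1},{"slide":[-0.5,-2,1],"delta_rot":[0,0,0],"hand":1}]' >/dev/null
python3 - <<'E'
from gap import *
snap('top','top7');snap('scene','scene7');st('R')
o=manip.get_obs();Rm=R.from_rotvec(o['ee_rot']).as_matrix();fz=-(Rm@dn);fy=-Rm[:,0];fx=np.cross(fy,fz);tip=o['tcp_pos']+Rm@tipT
print('scene tip',[ (np.array(proj(load('scene7'),tip+fx*k))-[310,200])*10 for k in(-10,10)])
print('scene gap R ends',[ (np.array(proj(load('scene7'),M['R']+gx*k))-[310,200])*10 for k in(-16,16)])
crop('scene7',310,200,380,260,10,'s1c');crop('top7',300,180,345,220,16,'t1c')
E
```

```text
t 12.50 tip depth -24.57 offx -0.60 offy 0.58 F gx,gy,gz -1.1 -0.2 -0.6 w 15.9 roterr [ 0.26 -0.09 -0.13]
scene tip [array([303.05, 377.62]), array([365.19, 351.65])]
scene gap R ends [array([333.75, 470.14]), array([433.51, 429.18])]
```

View pics/s1c.png

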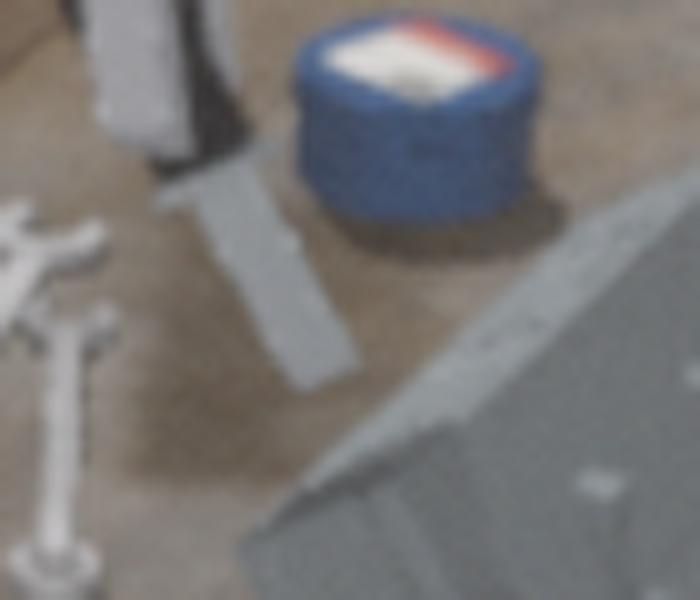

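View pics/t1c.png

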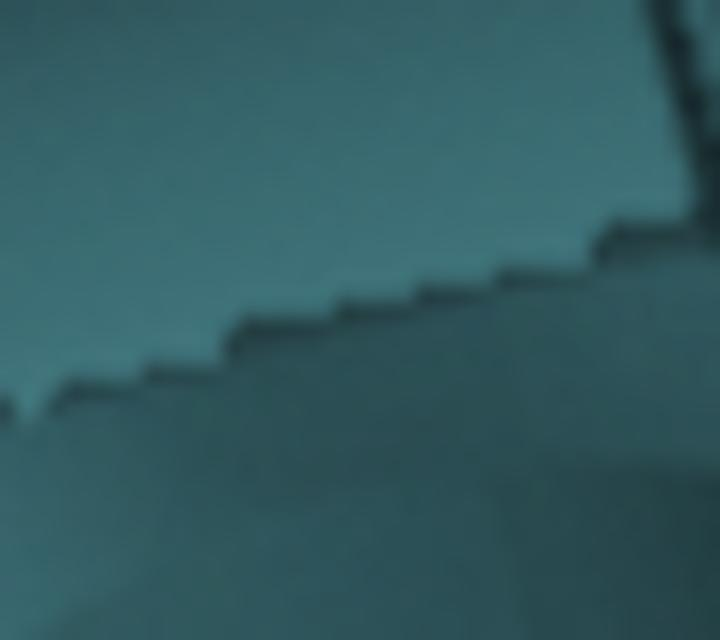

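```bash
python3 -m crank '[{"slide":[0,9,4.2],"delta_rot":[0,0,0],"hand":1},{"slide":[0,18.1,8.5],"delta_rot":[0,0,0],"hand":1},{"slide":[0,27.2,12.7],"delta_rot":[0,0,0],"hand":1},{"slide":[0,33.1,15.5],"delta_rot":[0,0,0],"hand":1},{"slide":[0,33.1,15.5],"delta_rot":[0,0,0],"hand":1}]' >/dev/null
python3 - <<'E'
from gap import *
st('R');snap('scene','scene8');st('R')
crop('scene8',310,200,380,260,10,'s1c')
E
```

```text
t 13.00 tip depth 12.40 offx -1.41 offy 0.94 F gx,gy,gz -1.1 0.4 -0.1 w 15.9 roterr [ 0.3  -0.06 -0.14]
t 13.05 tip depth 12.00 offx -1.23 offy 0.96 F gx,gy,gz -1.1 1.3 -1.1 w 15.4 roterr [ 0.28 -0.05 -0.13]
```

View pics/s1c.png

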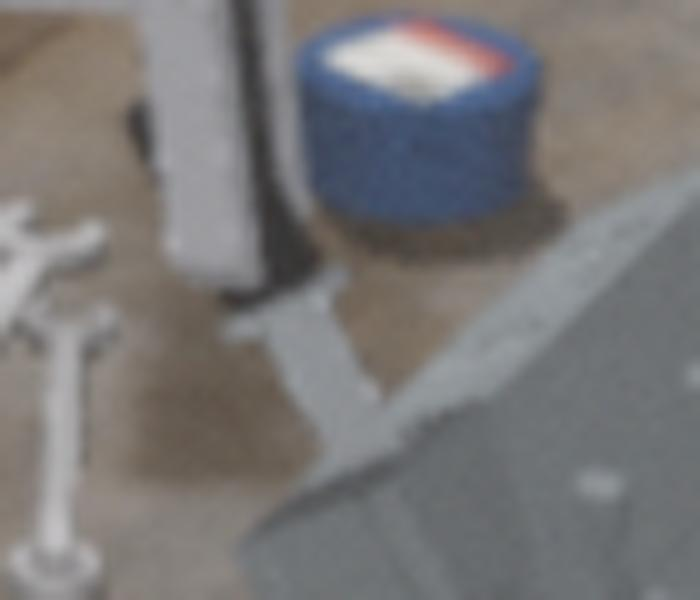

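```bash
for i in 1; do :; done
python3 -m crank '[{"slide":[0,2.7,1.3],"delta_rot":[0,0,0],"hand":1},{"slide":[0,5.4,2.5],"delta_rot":[0,0,0],"hand":1},{"slide":[0,5.4,2.5],"delta_rot":[0,0,0],"hand":1}]' >/dev/null; python3 -c "
from gap import *
st('R')"
python3 -m crank '[{"slide":[0,1.8,0.8],"delta_rot":[0,0,0],"hand":1},{"slide":[0,3.6,1.7],"delta_rot":[0,0,0],"hand":1},{"slide":[0,3.6,1.7],"delta_rot":[0,0,0],"hand":1}]' >/dev/null; python3 -c "
from gap import *
st('R')"
```

```text
t 13.35 tip depth 17.91 offx -1.11 offy 0.52 F gx,gy,gz -0.9 -0.1 -0.7 w 15.9 roterr [ 0.25 -0.08 -0.08]
t 13.65 tip depth 21.90 offx -1.21 offy 0.09 F gx,gy,gz 0.4 -3.9 -0.5 w 16.0 roterr [ 0.26 -0.1  -0.06]
```

```bash
python3 -m crank '[{"slide":[0,1.4,0.6],"delta_rot":[0,0,0],"hand":1},{"slide":[0,2.7,1.3],"delta_rot":[0,0,0],"hand":1},{"slide":[0,2.7,1.3],"delta_rot":[0,0,0],"hand":1}]' >/dev/null; python3 -c "
from gap import *
st('R')"
```

```text
t 13.95 tip depth 24.75 offx -1.35 offy -0.58 F gx,gy,gz -1.2 -8.5 1.1 w 15.8 roterr [ 0.29 -0.13  0.  ]
```

```bash
python3 -m crank '[{"slide":[0,0.9,0.4],"delta_rot":[0,0,0],"hand":1},{"slide":[0,1.8,0.8],"delta_rot":[0,0,0],"hand":1},{"slide":[0,1.8,0.8],"delta_rot":[0,0,0],"hand":1}]' >/dev/null; python3 -c "
from gap import *
st('R')"
```

```text
t 14.25 tip depth 26.46 offx -1.50 offy -0.84 F gx,gy,gz -0.3 -9.9 12.6 w 15.8 roterr [ 0.32 -0.14  0.04]
```

```bash
python3 -m crank '[{"slide":[0,0.9,0.4],"delta_rot":[0,0,0],"hand":1},{"slide":[0,0.9,0.4],"delta_rot":[0,0,0],"hand":1},{"slide":[0,0.9,0.4],"delta_rot":[0,0,0],"hand":1}]' >/dev/null; python3 -c "
from gap import *
st('R')"
```

```text
t 14.55 tip depth 27.13 offx -1.54 offy -0.83 F gx,gy,gz 1.3 -9.1 24.8 w 16.1 roterr [ 0.34 -0.13  0.07]
```

```bash
python3 -m crank '[{"slide":[0,-4.5,-2.1],"delta_rot":[0,0,0],"hand":1},{"slide":[0,-18,-8.4],"delta_rot":[0,0,0],"hand":1},{"slide":[0,-36,-16.9],"delta_rot":[0,0,0],"hand":1},{"slide":[0,-47,-22],"delta_rot":[0,0,0],"hand":1},{"slide":[0,-47,-22],"delta_rot":[0,0,0],"hand":1},{"slide":[0,-47,-22],"delta_rot":[0,0,0],"hand":1}]'; python3 -c "
from gap import *
st('R');go(tgt('M',20),RT)"
```

```text
time_s: 15.15
tcp_pos: [487.9, -53.0, 163.9]
ee_rot: [-1.067, 1.11, -1.313]
ft_force: [0.6, -0.1, -0.4]
grip_width: 15.6
t 15.15 tip depth -23.94 offx -0.83 offy 0.30 F gx,gy,gz 0.2 -0.0 -0.7 w 15.6 roterr [ 0.22 -0.1  -0.07]
t 15.15 tcp [487.95 -53.04 163.93] F [ 0.6  -0.06 -0.44] w 15.646199060485936
slide [-69.65   3.29   2.35]
rot [ 0.22 -0.1  -0.07]
```

```bash
python3 -m crank '[{"slide":[-35,0,1],"delta_rot":[0,0,0],"hand":1},{"slide":[-69.8,3,2.3],"delta_rot":[0,0,0],"hand":1},{"slide":[-69.8,3,2.3],"delta_rot":[0,0,0],"hand":1},{"slide":[-69.8,3,2.3],"delta_rot":[0,0,0],"hand":1},{"slide":[-69.8,3,2.3],"delta_rot":[0,0,0],"hand":1}]'; python3 -c "
from gap import *
st('M');go(tgt('M',20),RT)"
```

```text
time_s: 15.65
tcp_pos: [493.1, 16.3, 161.2]
ee_rot: [-1.067, 1.111, -1.312]
ft_force: [-0.5, 0.1, -0.2]
grip_width: 15.7
t 15.65 tip depth -20.19 offx -0.33 offy -0.15 F gx,gy,gz -0.6 0.1 0.1 w 15.7 roterr [ 0.29 -0.1  -0.1 ]
t 15.65 tcp [493.1   16.31 161.15] F [-0.51  0.11 -0.25] w 15.66515953976822
slide [-0.15  0.03  0.37]
rot [ 0.29 -0.1  -0.1 ]
```

Into the middle gap to depth ~17 (free space), shifted 0.5 mm to +y.

```bash
python3 -m crank '[{"slide":[-0.5,9,4.2],"delta_rot":[0,0,0],"hand":1},{"slide":[-0.5,18.1,8.5],"delta_rot":[0,0,0],"hand":1},{"slide":[-0.5,25,11.7],"delta_rot":[0,0,0],"hand":1},{"slide":[-0.5,30,14],"delta_rot":[0,0,0],"hand":1},{"slide":[-0.5,33.6,15.7],"delta_rot":[0,0,0],"hand":1},{"slide":[-0.5,33.6,15.7],"delta_rot":[0,0,0],"hand":1}]' >/dev/null; python3 -c "
from gap import *
st('M')"
python3 -m crank '[{"slide":[0,1.8,0.8],"delta_rot":[0,0,0],"hand":1},{"slide":[0,3.6,1.7],"delta_rot":[0,0,0],"hand":1},{"slide":[0,4.5,2.1],"delta_rot":[0,0,0],"hand":1},{"slide":[0,4.5,2.1],"delta_rot":[0,0,0],"hand":1}]' >/dev/null; python3 -c "
from gap import *
st('M')"
```

```text
t 16.25 tip depth 16.78 offx -0.42 offy 0.86 F gx,gy,gz -0.0 0.4 -0.7 w 15.4 roterr [ 0.28 -0.08 -0.1 ]
t 16.65 tip depth 21.51 offx -0.29 offy 0.93 F gx,gy,gz -0.6 0.0 -1.1 w 15.7 roterr [ 0.25 -0.07 -0.09]
```

```bash
python3 -m crank '[{"slide":[0,1.4,0.6],"delta_rot":[0,0,0],"hand":1},{"slide":[0,2.7,1.3],"delta_rot":[0,0,0],"hand":1},{"slide":[0,2.7,1.3],"delta_rot":[0,0,0],"hand":1}]' >/dev/null; python3 -c "
from gap import *
st('M')"
python3 -m crank '[{"slide":[0,1.4,0.6],"delta_rot":[0,0,0],"hand":1},{"slide":[0,2.7,1.3],"delta_rot":[0,0,0],"hand":1},{"slide":[0,2.7,1.3],"delta_rot":[0,0,0],"hand":1}]' >/dev/null; python3 -c "
from gap import *
st('M')"
```

```text
t 16.95 tip depth 24.61 offx -0.31 offy 0.94 F gx,gy,gz 0.0 -0.5 -1.3 w 15.6 roterr [ 0.26 -0.07 -0.09]
t 17.25 tip depth 27.62 offx -0.31 offy 0.96 F gx,gy,gz -0.6 -0.1 -0.9 w 15.7 roterr [ 0.26 -0.07 -0.09]
```

```bash
python3 -m crank '[{"slide":[0,2.7,1.3],"delta_rot":[0,0,0],"hand":1},{"slide":[0,5.4,2.5],"delta_rot":[0,0,0],"hand":1},{"slide":[0,6.3,2.9],"delta_rot":[0,0,0],"hand":1}]' ; python3 -c "
from gap import *
st('M')"
python3 -m crank '[{"slide":[0,2.7,1.3],"delta_rot":[0,0,0],"hand":1},{"slide":[0,5.4,2.5],"delta_rot":[0,0,0],"hand":1},{"slide":[0,8.1,3.8],"delta_rot":[0,0,0],"hand":1}]' ; python3 -c "
from gap import *
st('M')"
```

```text
time_s: 17.55
tcp_pos: [524.5, 16.3, 116.1]
ee_rot: [-1.067, 1.11, -1.312]
ft_force: [-0.3, -0.1, -1.3]
grip_width: 15.9
t 17.55 tip depth 34.73 offx -0.45 offy 0.95 F gx,gy,gz -0.9 -0.1 -0.9 w 15.9 roterr [ 0.27 -0.07 -0.1 ]
time_s: 17.85
tcp_pos: [529.7, 16.1, 108.9]
ee_rot: [-1.067, 1.11, -1.313]
ft_force: [0.2, 0.2, -0.1]
grip_width: 15.8
t 17.85 tip depth 43.63 offx -0.37 offy 0.97 F gx,gy,gz 0.1 0.2 -0.1 w 15.8 roterr [ 0.25 -0.07 -0.09]
```

```bash
python3 -m crank '[{"slide":[0,-15,-7],"delta_rot":[0,0,0],"hand":1},{"slide":[0,-35,-16.4],"delta_rot":[0,0,0],"hand":1},{"slide":[0,-52,-24.4],"delta_rot":[0,0,0],"hand":1},{"slide":[0,-58,-27.2],"delta_rot":[0,0,0],"hand":1},{"slide":[0,-58,-27.2],"delta_rot":[0,0,0],"hand":1},{"slide":[0,-58,-27.2],"delta_rot":[0,0,0],"hand":1}]'; python3 -c "
from gap import *
st('M');go(tgt('L',20)+gy*0.7,RT)"
```

```text
time_s: 18.45
tcp_pos: [493.3, 17.1, 161.3]
ee_rot: [-1.067, 1.11, -1.313]
ft_force: [0.1, -0.6, -1.0]
grip_width: 15.9
t 18.45 tip depth -20.22 offx -0.13 offy 0.62 F gx,gy,gz -0.5 -0.6 -0.9 w 15.9 roterr [ 0.25 -0.1  -0.08]
t 18.45 tcp [493.26  17.07 161.3 ] F [ 0.1  -0.58 -0.96] w 15.91919036765701
slide [-70.13   0.27   0.22]
rot [ 0.25 -0.1  -0.08]
```

```bash
python3 -m crank '[{"slide":[-35,0,0],"delta_rot":[0,0,0],"hand":1},{"slide":[-70,0,0],"delta_rot":[0,0,0],"hand":1},{"slide":[-70,0,0],"delta_rot":[0,0,0],"hand":1},{"slide":[-70,0,0],"delta_rot":[0,0,0],"hand":1},{"slide":[-70,0,0],"delta_rot":[0,0,0],"hand":1}]'; python3 -c "
from gap import *
st('L');print(manip.get_obs()['joints'])"
```

```text
time_s: 18.95
tcp_pos: [495.7, 86.7, 161.2]
ee_rot: [-1.067, 1.111, -1.313]
ft_force: [-0.2, 0.2, -0.2]
grip_width: 15.8
t 18.95 tip depth -20.35 offx -0.40 offy 0.24 F gx,gy,gz -0.3 0.2 -0.0 w 15.8 roterr [ 0.3  -0.11 -0.09]
[ 0.66  0.31 -1.05  2.06  0.46  0.82 -2.27]
```

```bash
python3 -m crank '[{"slide":[-0.3,9,4.2],"delta_rot":[0,0,0],"hand":1},{"slide":[-0.3,18.1,8.5],"delta_rot":[0,0,0],"hand":1},{"slide":[-0.3,25,11.7],"delta_rot":[0,0,0],"hand":1},{"slide":[-0.3,30,14],"delta_rot":[0,0,0],"hand":1},{"slide":[-0.3,33.6,15.7],"delta_rot":[0,0,0],"hand":1},{"slide":[-0.3,33.6,15.7],"delta_rot":[0,0,0],"hand":1}]' >/dev/null; python3 -c "
from gap import *
st('L')"
python3 -m crank '[{"slide":[0,1.8,0.8],"delta_rot":[0,0,0],"hand":1},{"slide":[0,3.6,1.7],"delta_rot":[0,0,0],"hand":1},{"slide":[0,4.5,2.1],"delta_rot":[0,0,0],"hand":1},{"slide":[0,4.5,2.1],"delta_rot":[0,0,0],"hand":1}]' >/dev/null; python3 -c "
from gap import *
st('L')"
python3 -m crank '[{"slide":[0,1.4,0.6],"delta_rot":[0,0,0],"hand":1},{"slide":[0,2.7,1.3],"delta_rot":[0,0,0],"hand":1},{"slide":[0,2.7,1.3],"delta_rot":[0,0,0],"hand":1}]' >/dev/null; python3 -c "
from gap import *
st('L')"
```

```text
t 19.55 tip depth 16.62 offx -0.58 offy 1.30 F gx,gy,gz -0.8 0.1 -0.9 w 15.7 roterr [ 0.29 -0.06 -0.11]
t 19.95 tip depth 21.26 offx -0.33 offy 0.62 F gx,gy,gz -1.4 -4.1 0.9 w 15.9 roterr [ 0.26 -0.1  -0.04]
t 20.25 tip depth 24.26 offx -0.47 offy 0.36 F gx,gy,gz -0.3 -6.8 1.5 w 15.4 roterr [ 0.28 -0.11 -0.01]
```

```bash
python3 -m crank '[{"slide":[0,1.4,0.6],"delta_rot":[0,0,0],"hand":1},{"slide":[0,2.7,1.3],"delta_rot":[0,0,0],"hand":1},{"slide":[0,2.7,1.3],"delta_rot":[0,0,0],"hand":1}]' >/dev/null; python3 -c "
from gap import *
st('L')"
python3 -m crank '[{"slide":[0,1.4,0.6],"delta_rot":[0,0,0],"hand":1},{"slide":[0,1.8,0.8],"delta_rot":[0,0,0],"hand":1},{"slide":[0,1.8,0.8],"delta_rot":[0,0,0],"hand":1}]' >/dev/null; python3 -c "
from gap import *
st('L')"
```

```text
t 20.55 tip depth 27.24 offx -0.48 offy 0.26 F gx,gy,gz -0.8 -6.2 2.0 w 15.8 roterr [ 0.29 -0.11 -0.  ]
t 20.85 tip depth 29.12 offx -0.57 offy 0.20 F gx,gy,gz 0.4 -7.6 5.1 w 15.6 roterr [ 0.29 -0.11  0.01]
```

Past the other gap's stop with moderate drag. Continue.

```bash
python3 -m crank '[{"slide":[0,1.4,0.6],"delta_rot":[0,0,0],"hand":1},{"slide":[0,2.7,1.3],"delta_rot":[0,0,0],"hand":1},{"slide":[0,2.7,1.3],"delta_rot":[0,0,0],"hand":1}]' >/dev/null; python3 -c "
from gap import *
st('L')"
python3 -m crank '[{"slide":[0,1.4,0.6],"delta_rot":[0,0,0],"hand":1},{"slide":[0,2.7,1.3],"delta_rot":[0,0,0],"hand":1},{"slide":[0,2.7,1.3],"delta_rot":[0,0,0],"hand":1}]' >/dev/null; python3 -c "
from gap import *
st('L')"
python3 -m crank '[{"slide":[0,1.4,0.6],"delta_rot":[0,0,0],"hand":1},{"slide":[0,2.7,1.3],"delta_rot":[0,0,0],"hand":1},{"slide":[0,3.6,1.7],"delta_rot":[0,0,0],"hand":1}]' >/dev/null; python3 -c "
from gap import *
st('L')"
```

```text
t 21.15 tip depth 32.24 offx -0.56 offy 0.03 F gx,gy,gz -1.5 -8.2 2.2 w 15.4 roterr [ 0.29 -0.12  0.01]
t 21.45 tip depth 35.31 offx -0.38 offy -0.12 F gx,gy,gz -0.3 -7.3 0.3 w 15.6 roterr [ 0.28 -0.14  0.02]
t 21.75 tip depth 39.20 offx -0.46 offy -0.08 F gx,gy,gz -0.8 -8.7 3.9 w 15.5 roterr [ 0.29 -0.13  0.02]
```

```bash
python3 -m crank '[{"slide":[0,2.7,1.3],"delta_rot":[0,0,0],"hand":1},{"slide":[0,5.4,2.5],"delta_rot":[0,0,0],"hand":1},{"slide":[0,8.1,3.8],"delta_rot":[0,0,0],"hand":1}]' >/dev/null; python3 -c "
from gap import *
st('L')"
python3 -m crank '[{"slide":[0,2.3,1.1],"delta_rot":[0,0,0],"hand":1},{"slide":[0,4.5,2.1],"delta_rot":[0,0,0],"hand":1}]' >/dev/null; python3 -c "
from gap import *
st('L')"
python3 -m crank '[{"slide":[0,1,0.4],"delta_rot":[0,0,0],"hand":1},{"slide":[0,1.8,0.8],"delta_rot":[0,0,0],"hand":1}]' >/dev/null; python3 -c "
from gap import *
st('L')"
```

```text
t 22.05 tip depth 48.18 offx -0.52 offy -0.07 F gx,gy,gz -0.3 -8.6 3.3 w 15.8 roterr [ 0.29 -0.13  0.03]
t 22.25 tip depth 53.00 offx -0.55 offy -0.05 F gx,gy,gz 5.0 -9.9 46.3 w 15.8 roterr [ 0.3  -0.13  0.04]
t 22.45 tip depth 53.71 offx -0.41 offy 0.38 F gx,gy,gz 5.9 -12.9 60.1 w 15.7 roterr [ 0.31 -0.07  0.12]
```

```bash
python3 -m crank '[{"slide":[0,-1.9,-0.9],"delta_rot":[0,0,0],"hand":1},{"slide":[0,-1.9,-0.9],"delta_rot":[0,0,0],"hand":1}]' >/dev/null; python3 -c "
from gap import *
st('L');snap('scene','s9');snap('top','t9');crop('s9',325,170,405,250,8,'s1c')
st('L')"
```

```text
t 22.65 tip depth 52.71 offx -0.42 offy 0.28 F gx,gy,gz 0.3 -5.1 8.6 w 16.0 roterr [ 0.26 -0.11  0.  ]
t 22.75 tip depth 52.74 offx -0.41 offy 0.38 F gx,gy,gz 0.6 -5.9 8.1 w 15.7 roterr [ 0.26 -0.11 -0.  ]
```

View pics/s1c.png

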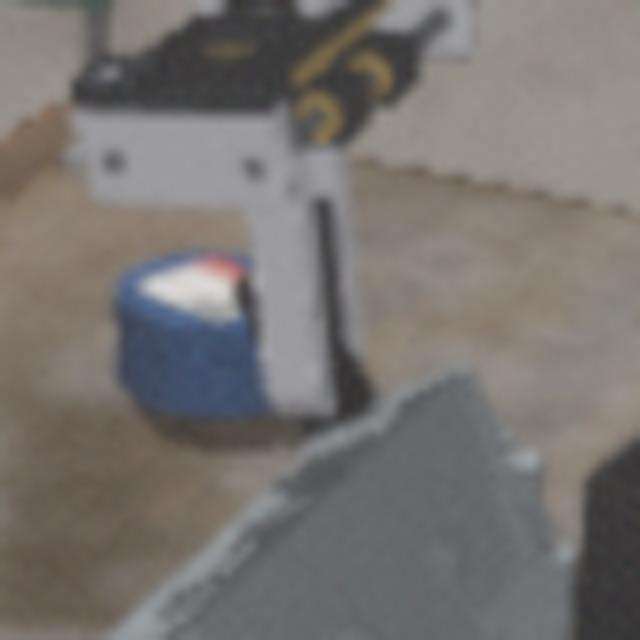

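```bash
python3 -m crank '[{"slide":[0,0,0],"delta_rot":[0,0,0],"hand":0.3},{"slide":[0,0,0],"delta_rot":[0,0,0],"hand":0.3},{"slide":[0,0,0],"delta_rot":[0,0,0],"hand":0.3},{"slide":[0,-20,0],"delta_rot":[0,0,0],"hand":0.3},{"slide":[0,-50,0],"delta_rot":[0,0,0],"hand":0.3},{"slide":[0,-90,0],"delta_rot":[0,0,0],"hand":0.3},{"slide":[0,-130,-20],"delta_rot":[0,0,0],"hand":0.3},{"slide":[0,-150,-50],"delta_rot":[0,0,0],"hand":0.3},{"slide":[0,-150,-80],"delta_rot":[0,0,0],"hand":0.3},{"slide":[0,-150,-80],"delta_rot":[0,0,0],"hand":0.3}]' ; python3 -c "
from gap import *
snap('scene','s10');snap('top','t10');crop('s10',325,170,405,250,8,'s1c');crop('t10',225,130,375,240,5,'t1c')
d=load('s10')
for k in(0,5,32,64): print(k,[((np.array(proj(d,M['L']+gx*w+gz*k))-[325,170])*8).round() for w in(-16,16)])"
```

```text
time_s: 23.75
tcp_pos: [431.5, 89.7, 235.8]
ee_rot: [-1.07, 1.104, -1.318]
ft_force: [0.7, -0.9, -0.3]
grip_width: 33.0
0 [array([325., 448.]), array([401., 416.])]
5 [array([318., 436.]), array([394., 403.])]
32 [array([280., 366.]), array([356., 332.])]
64 [array([234., 283.]), array([309., 248.])]
```

View pics/s1c.png

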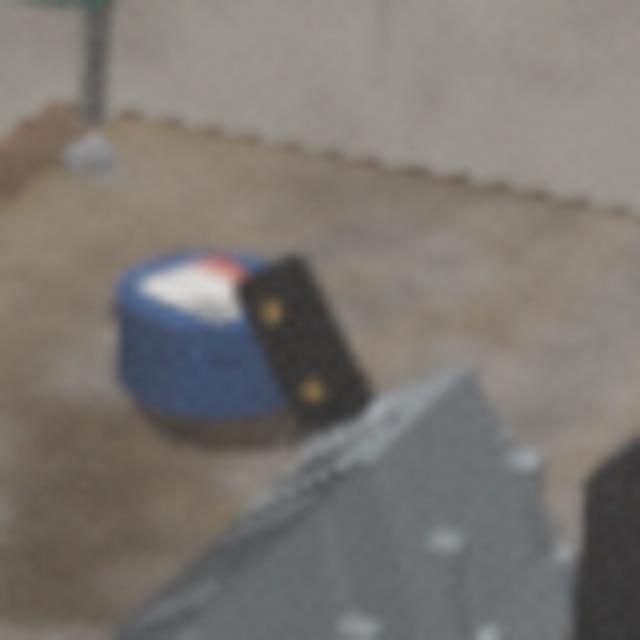

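View pics/t1c.png

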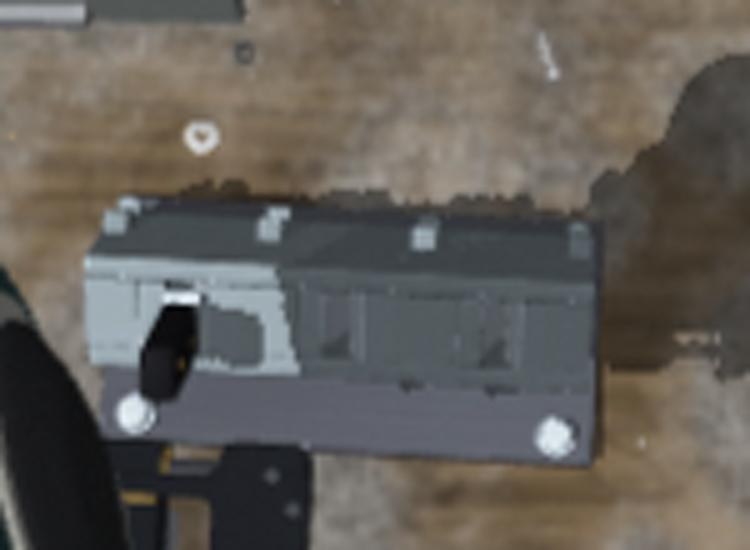

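```bash
python3 -c "
from h import *
crop('s10',350,195,385,230,18,'s1c');crop('t10',245,180,275,212,18,'t1c')"
```

```text
(no output)
```

View pics/s1c.png

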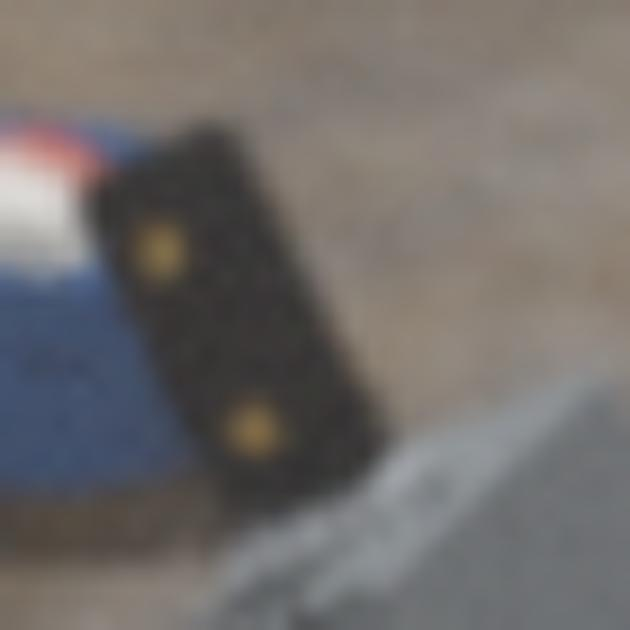

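View pics/t1c.png

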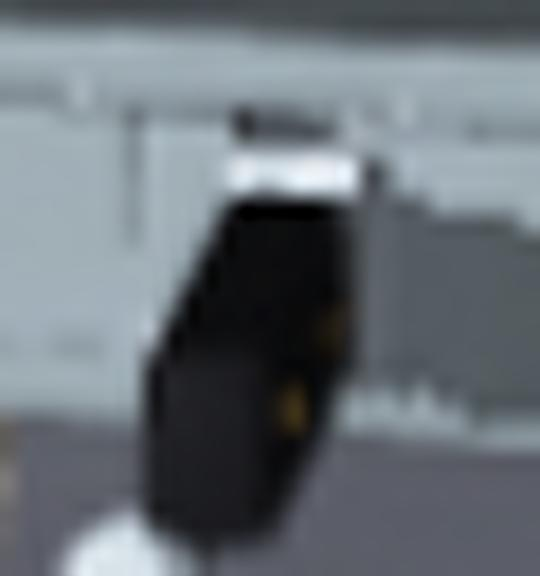

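Run:
```python
from gap import *
from scipy.optimize import least_squares
ds,dt=load('s10'),load('t10')
# local (w,y,k): handle scene points 18x from (350,195); camera sees -y/+x side
c=lambda u,v,a,b:np.array([a+(u+.5)/18-.5,b+(v+.5)/18-.5])
obs=[(dt,c(228,175,245,180),(16,8.5,5)),(dt,c(360,175,245,180),(16,-8.5,5)),
(ds,c(240,125,350,195),(13,-8,64)),(ds,c(95,195,350,195),(-13,-8,64)),(dt,c(270,540,245,180),(-13,-8,64)),(dt,c(150,510,245,180),(-13,8,64))]
def r(p):
    w,y,s,ty,tx=p; out=[]
    for d,o,l in obs:
        l=np.array(l,float); l=R.from_euler('xy',[tx,ty]).apply(l)+[w,y,s]
        out.append((np.array(proj(d,M['L']+gx*l[0]+gy*l[1]+gz*l[2]))-o))
    return np.concatenate(out)
S=least_squares(r,np.zeros(5)); print(S.x,S.fun.round(1))
```

```text
[-5.56 -0.43  1.2   0.14 -0.01] [-0.1 -0.4  0.2  0.1 -0.2  0.8 -0.4 -0.7  0.3 -0.7 -0.6  0.6]
```

```bash
cat > tiltfit.py <<'E'
from gap import *
from scipy.optimize import least_squares
def run(ds,dt,lines,pts,M0=M['L']):
    def W(l,p):
        w,y,s,ty=p; l=R.from_euler('y',ty).apply(np.array(l,float))+[w,y,s]; return M0+gx*l[0]+gy*l[1]+gz*l[2]
    def r(p):
        o=[]
        for d,a,b,(w,y),(k0,k1) in lines:
            n=np.array([-(b-a)[1],(b-a)[0]])/np.linalg.norm(b-a)
            for k in(k0,k1): o.append(n@(np.array(proj(d,W((w,y,k),p)))-a))
        for d,a,l in pts: o+=list(np.array(proj(d,W(l,p)))-a)
        return np.array(o)
    S=least_squares(r,np.zeros(4)); J=np.linalg.inv(S.jac.T@S.jac); print('w,y,s',S.x[:3],'tilt deg',np.degrees(S.x[3]),'sd',np.sqrt(np.diag(J))*.4,'res',S.fun.round(1))
E
python3 - <<'E'
from tiltfit import *
ds,dt=load('s10'),load('t10')
c=lambda u,v,a,b:np.array([a+(u+.5)/18-.5,b+(v+.5)/18-.5])
s=lambda u,v:c(u,v,350,195); t=lambda u,v:c(u,v,245,180)
lines=[(ds,s(102,215),s(215,480),(-13,-8),(20,50)),(ds,s(260,160),s(380,415),(13,8),(20,50))]
pts=[(dt,t(228,175),(14.5,8.5,5)),(dt,t(360,175),(14.5,-8.5,5))]
run(ds,dt,lines,pts)
E
```

```text
w,y,s [-12.77   3.79 -22.4 ] tilt deg 8.165312540264502 sd [2.94 1.6  7.77 0.04] res [ 1.   0.8 -0.3 -1.  -0.2 -0.4  0.   0. ]
```

Run:
```python
from gap import *
d=load('scene0')
for w in(-26,26):
    b=M['R']-gy*42+gx*w; print(w,[((np.array(proj(d,b-gz*k))-[325,205])*6).round() for k in(0,30,60)])
b=M['L']
P0,P1=[np.array(proj(d,b+gz*k)) for k in(10,60)]; print('slope handle',(P1-P0)[0]/(P1-P0)[1])
for tl in (0,4,8):
    g=R.from_rotvec(gy*np.radians(tl)).apply(gz)
    P0,P1=[np.array(proj(d,b+g*k)) for k in(10,60)]; print(tl,(P1-P0)[0]/(P1-P0)[1])
crop('scene0',325,245,375,300,12,'sb')
```

```text
-26 [array([ 48., 301.]), array([ 83., 364.]), array([118., 426.])]
26 [array([146., 261.]), array([182., 326.]), array([218., 389.])]
slope handle 0.5480452679581477
0 0.5480452679581477
4 0.47084471729273425
8 0.3969533804792407
```

View pics/sb.png

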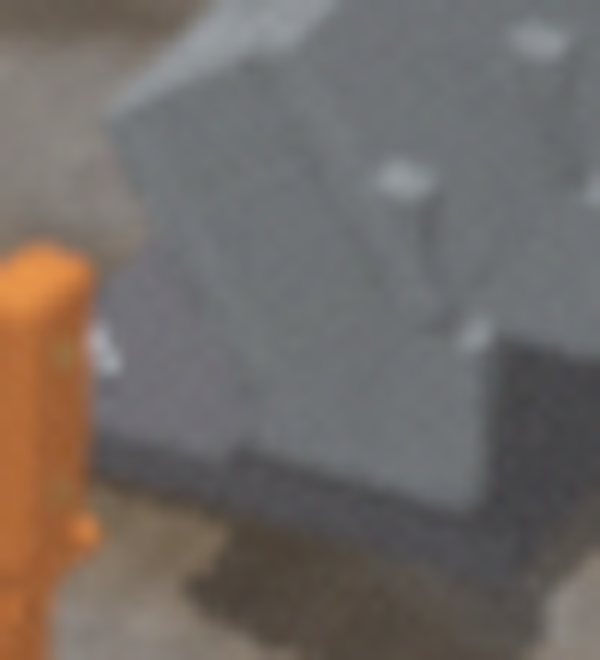

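```bash
python3 -m crank '[{"slide":[0,0,0],"delta_rot":[0,0,0],"hand":1},{"slide":[0,0,0],"delta_rot":[0,0,0],"hand":1},{"slide":[0,0,0],"delta_rot":[0,0,0],"hand":1},{"slide":[0,0,0],"delta_rot":[0,0,0],"hand":1}]' 30
cat > push.py <<'E'
from gap import *
def pt(w,k): return M['L']+gx*w+gz*k-RT[:,2]*8
def pst(w=-5):
    o=manip.get_obs(); q=o['tcp_pos']+RT[:,2]*8-M['L']; F=o['ft_force']
    print('t %.2f'%o['time_s'],'corner k %.2f w %.2f y %.2f'%(q@gz,q@gx,q@gy),'F gx,gy,gz %.1f %.1f %.1f'%(F@gx,F@gy,F@gz),'width %.1f'%o['grip_width'])
if __name__=='__main__': pst(); go(pt(-5,80),RT)
E
python3 push.py
```

```text
time_s: 24.25
tcp_pos: [433.8, 90.2, 235.5]
ee_rot: [-1.067, 1.111, -1.311]
ft_force: [0.1, -0.5, 0.3]
grip_width: 4.3
t 24.25 corner k 183.87 w -9.39 y 1.45 F gx,gy,gz 0.3 -0.5 0.2 width 4.3
t 24.25 tcp [433.8   90.19 235.46] F [ 0.11 -0.5   0.35] w 4.289004743293771
slide [ 1.7  91.94 48.53]
rot [ 0.3  -0.05 -0.18]
```

```bash
python3 -m crank '[{"slide":[1.4,35,18],"delta_rot":[0,0,0],"hand":1},{"slide":[1.4,65,34],"delta_rot":[0,0,0],"hand":1},{"slide":[1.4,85,45],"delta_rot":[0,0,0],"hand":1},{"slide":[1.4,92,48.5],"delta_rot":[0,0,0],"hand":1},{"slide":[1.4,92,48.5],"delta_rot":[0,0,0],"hand":1},{"slide":[1.4,92,48.5],"delta_rot":[0,0,0],"hand":1}]' >/dev/null
python3 -c "
from push import *
pst(); snap('scene','s11');crop('s11',325,150,405,250,6,'s1c')"
```

```text
t 24.85 corner k 81.04 w -4.53 y 0.22 F gx,gy,gz -0.6 0.6 0.5 width 0.7
```

View pics/s1c.png

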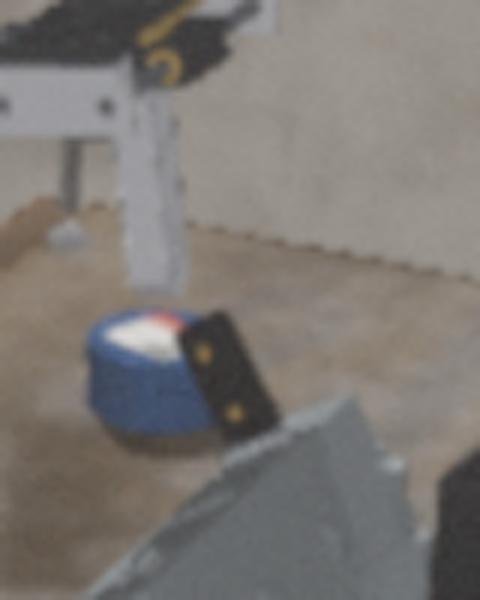

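```bash
cat > ori.py <<'E'
from gap import *
def ori(d,box,show=True):
    u0,v0,u1,v1=box; g=d['pixels'][v0:v1,u0:u1].max(2); m=(g<75).astype(np.uint8)
    n,l,s,c=cv2.connectedComponentsWithStats(m,connectivity=4); i=1+np.argmax(s[1:,4]); m=(l==i).astype(np.uint8)
    m=cv2.morphologyEx(m,cv2.MORPH_CLOSE,np.ones((3,3)))
    cn=max(cv2.findContours(m,0,1)[0],key=cv2.contourArea); r=cv2.minAreaRect(cn.astype(np.float32)); v,u=np.nonzero(m)
    w=np.linalg.eigh(np.cov(np.stack([u,v]).astype(float)))[1][:,1]
    print('n',len(u),'bbox',u.min()+u0,u.max()+u0,v.min()+v0,v.max()+v0,'pca slope',w[0]/w[1],'rect',r)
def synth(d,g_t=0,w0=0,s0=0,y0=0):
    # rendered handle prism PCA
    g=R.from_rotvec(gy*np.radians(g_t)).apply(gz); x=np.cross(gy,g); o=M['L']+gx*w0+gz*s0+gy*y0
    P_=np.array([proj(d,o+x*a+gy*b+g*k) for a in(-13,13) for b in(-8,8) for k in(5,64)],np.float32)
    h=cv2.convexHull(P_); im=np.zeros((4800//2,640*5),np.uint8); cv2.fillConvexPoly(im,(h*5).astype(np.int32),1); v,u=np.nonzero(im); w=np.linalg.eigh(np.cov(np.stack([u,v]).astype(float)))[1][:,1]
    print('tilt',g_t,'slope',w[0]/w[1],'bbox',u.min()/5,u.max()/5,v.min()/5,v.max()/5)
E
python3 -c "
from ori import *
for t in('s10','s11'): ori(load(t),(350,195,378,228))
d=load('s11')
for a in(0,3,6): synth(d,a)
"
```

```text
n 193 bbox 355 370 203 223 pca slope 0.4639372324567834 rect ((11.80000114440918, 18.100000381469727), (20.57182502746582, 10.28591251373291), 63.43495178222656)
n 195 bbox 355 370 202 223 pca slope 0.4481239014976571 rect ((11.80000114440918, 18.100000381469727), (20.57182502746582, 10.28591251373291), 63.43495178222656)
tilt 0 slope 0.5599146016166688 bbox 353.8 374.4 200.2 225.0
tilt 3 slope 0.5051866113956948 bbox 354.6 374.6 200.0 224.8
tilt 6 slope 0.44516270860899204 bbox 355.6 374.8 200.0 224.6
```

Run:
```python
from ori import *
d=load('scene0'); ori(d,(262,258,286,295))
a=np.radians(-26); x=np.array([np.cos(a),np.sin(a),0]); y=np.array([-np.sin(a),np.cos(a),0]); g=np.array([0,0,1.])
for kb in(5,10):
    P_=np.array([proj(d,np.array([467,-281,64])+x*i+y*b+g*k) for i in(-13,13) for b in(-8,8) for k in(kb,64)],np.float32)
    h=cv2.convexHull(P_); im=np.zeros((2400,3200),np.uint8); cv2.fillConvexPoly(im,(h*5).astype(np.int32),1); v,u=np.nonzero(im); w=np.linalg.eigh(np.cov(np.stack([u,v]).astype(float)))[1][:,1]
    print(w[0]/w[1],u.min()/5,u.max()/5,v.min()/5,v.max()/5,len(u)/25)
```

```text
n 224 bbox 269 279 264 288 pca slope 0.04670719053802489 rect ((12.0, 18.0), (24.0, 10.0), 90.0)
0.07380758896601793 268.4 281.2 260.6 290.4 337.52
0.08449986016068109 268.4 281.2 260.6 288.6 313.88
```

```bash
python3 -m crank '[{"slide":[0,5,2.3],"delta_rot":[0,0,0],"hand":1},{"slide":[0,10,4.7],"delta_rot":[0,0,0],"hand":1},{"slide":[0,10,4.7],"delta_rot":[0,0,0],"hand":1}]' >/dev/null
python3 push.py
python3 -m crank '[{"slide":[0,1.8,0.9],"delta_rot":[0,0,0],"hand":1},{"slide":[0,1.8,0.9],"delta_rot":[0,0,0],"hand":1}]' >/dev/null
python3 push.py
```

```text
t 25.20 corner k 68.90 w -4.75 y -0.69 F gx,gy,gz 0.2 -1.8 -0.4 width 0.7
t 25.2 tcp [503.41  85.49 143.94] F [ 0.28 -1.86 -0.19] w 0.6601284971851247
slide [-0.69 -9.93 -4.97]
rot [ 0.23 -0.11 -0.06]
t 25.40 corner k 67.24 w -4.91 y -0.13 F gx,gy,gz 0.4 -0.7 9.2 width 0.5
t 25.4 tcp [504.26  86.02 142.49] F [-4.92 -0.5   7.77] w 0.45918105537724013
slide [ -0.14 -11.49  -5.55]
rot [ 0.26 -0.06 -0.07]
```

```bash
python3 -m crank '[{"slide":[0,0.9,0.4],"delta_rot":[0,0,0],"hand":1},{"slide":[0,0.9,0.4],"delta_rot":[0,0,0],"hand":1}]' >/dev/null
python3 push.py | head -1
python3 -m crank '[{"slide":[0,0.6,0.3],"delta_rot":[0,0,0],"hand":1},{"slide":[0,0.6,0.3],"delta_rot":[0,0,0],"hand":1},{"slide":[0,0.6,0.3],"delta_rot":[0,0,0],"hand":1}]' >/dev/null
python3 push.py | head -1
```

```text
t 25.60 corner k 66.59 w -5.05 y -0.00 F gx,gy,gz 0.7 -1.1 18.7 width 0.4
t 25.90 corner k 66.21 w -5.13 y 0.08 F gx,gy,gz 0.4 -2.0 28.8 width 0.4
```

```bash
python3 -m crank '[{"slide":[0,-9,-4.2],"delta_rot":[0,0,0],"hand":1},{"slide":[0,-36,-17],"delta_rot":[0,0,0],"hand":1},{"slide":[0,-75,-35],"delta_rot":[0,0,0],"hand":1},{"slide":[0,-110,-60],"delta_rot":[0,0,0],"hand":1},{"slide":[0,-130,-80],"delta_rot":[0,0,0],"hand":1},{"slide":[0,-130,-80],"delta_rot":[0,0,0],"hand":1},{"slide":[0,-130,-80],"delta_rot":[0,0,0],"hand":1}]' 
python3 -c "
from ori import *
snap('scene','s12');snap('top','t12'); ori(load('s12'),(350,195,378,228))
crop('s12',350,195,385,230,18,'s1c');crop('t12',245,180,275,212,18,'t1c')"
```

```text
time_s: 26.6
tcp_pos: [404.4, 89.8, 257.9]
ee_rot: [-1.067, 1.103, -1.319]
ft_force: [-0.2, -0.2, -0.6]
grip_width: 0.3
n 193 bbox 355 370 202 223 pca slope 0.4510324217191507 rect ((11.80000114440918, 18.100000381469727), (20.57182502746582, 10.28591251373291), 63.43495178222656)
```

View pics/s1c.png

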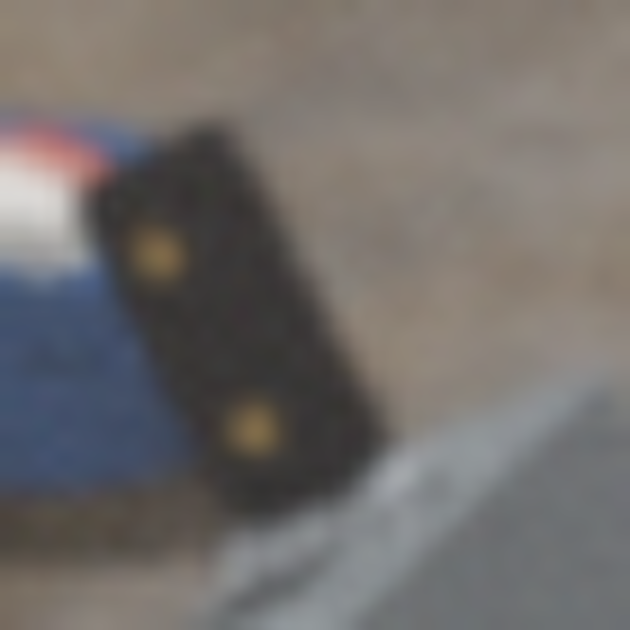

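View pics/t1c.png

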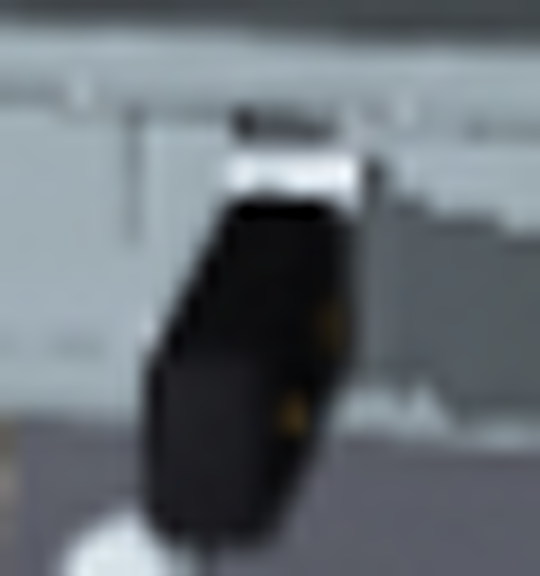

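View pics/s12.png

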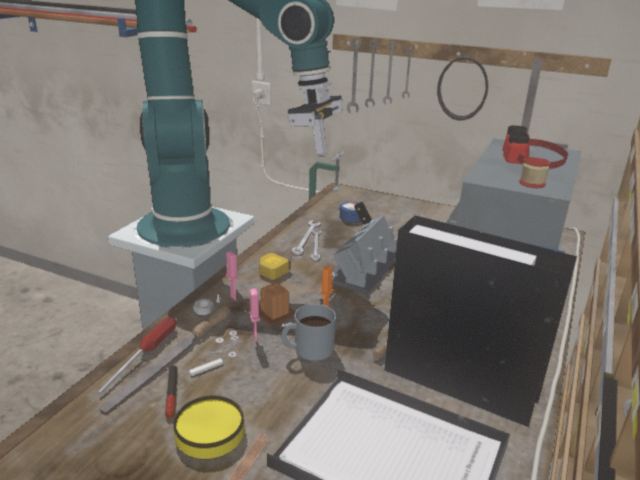

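View pics/t12.png

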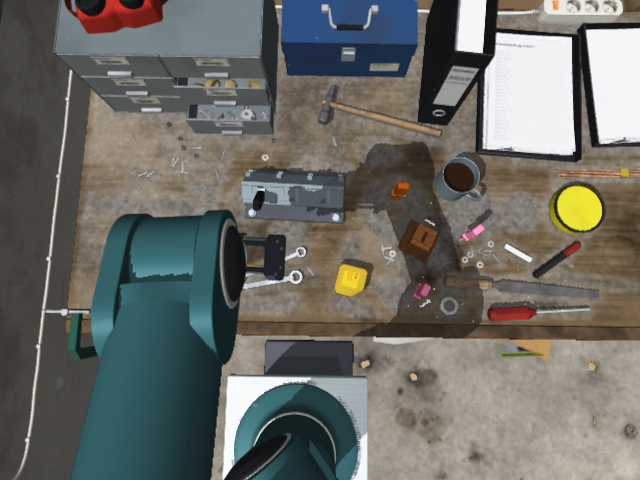

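```bash
python3 -c "
from cell import manip
print(manip.get_obs()['time_s'],manip.close_job())"
```

```text
the job is handed in; nothing more can be done
26.7 None
```

The feeler blade is in the left gap, pushed fully home and let go. I handed the job in at 26.7 s of the 58 s.

- **Grasp:** My first upright grasp of the handle could not reach the gap angle, because joint 6 hit its limit. I put the blade back in its rest and took it again with the hand tilted 25 degrees.
- **Right gap (seized):** The blade stopped about 26 mm deep, with the axial force climbing to 25 N over the last millimetre, so I stopped and backed out.
- **Middle gap (slack):** There was no measurable drag or side force down to 44 mm.
- **Left gap (right fit):** There was a steady side force of about 8 N from the shoe and about 3–4 N of drag at 39–48 mm, after up to 5 N on the ramp. The shoulder then met a firm stop.

**Last checks**
- After letting go, I pressed the handle end with closed fingers up to 29 N. It felt stiff and the pictures before and after were the same, so the blade is home.
- The shoulder stopped about 3 mm earlier than my vision estimate said it should. The handle-end contact was off by the same 3 mm, so I put this down to calibration.
- One outline-based estimate suggested the handle leaned about 4–5 degrees. The line through its rivets showed about 1 degree, and the push did not move it.
- The seating push briefly reached about 60 N at the wrist, more than I intended but under the 120 N limit.
- The tin, tape measure, mug and the pink and orange look-alikes show no visible movement in the final pictures, and the arm was clear of everything.

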